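Put the lock cylinders and tins away in rows

TASK

Put the two lock cylinders and the round tin that lie on the bench onto the low plywood shelf, each in the bay that already holds one of its kind. Make neat rows running along the shelf: the three cylinders lying flat, parallel and side by side in line, the two tins upright and side by side in line, with less than a finger's width (15 mm) between neighbours. Leave the pieces already on the shelf and the other things on the bench where they are.

Things in the scene. Friction and masses are not known exactly. Their poses are not given: they have to be found in the camera images.
- shelf: low fixed plywood shelf, 184 mm deep (x), 348 wide (y); origin under its centre, +x to the back, z up. Deck top z = 24 mm. Cheeks, divider (y = 0) and back rail are 6 mm thick, to z = 48; the front (-x) is open. Bays: y 3 to 168 and -168 to -3 mm, x -92 to 86. Rows run along y at x = 0, in line with the pieces already there
- cylinder_set: lock cylinder (euro profile), metal, 33 x 60 x 17 mm, lying flat, notched at mid-length; origin at the centre of its underside, y along its 60 mm length (it can be gripped by its ends), x across its 33 mm width, z up; 0.2 kg; already in one bay near its outer cheek, about 122 mm from the shelf's middle, its length along the shelf's x; which bay varies
- tin_set: round closed tin, 66 mm diameter, 36 mm high, plain drum with a lid; origin at the centre of its underside, z up; already in the other bay near its outer cheek, about 122 mm from the shelf's middle
- cylinder_1: lock cylinder (euro profile), metal, 33 x 60 x 17 mm, lying flat, notched at mid-length; origin at the centre of its underside, y along its 60 mm length (it can be gripped by its ends), x across its 33 mm width, z up; 0.2 kg; loose on the bench, to be put away
- cylinder_2: lock cylinder (euro profile), metal, 33 x 60 x 17 mm, lying flat, notched at mid-length; origin at the centre of its underside, y along its 60 mm length (it can be gripped by its ends), x across its 33 mm width, z up; 0.2 kg; loose on the bench, to be put away
- tin_1: round closed tin, 66 mm diameter, 36 mm high, plain drum with a lid; origin at the centre of its underside, z up; loose on the bench, to be put away
- lid_box: closed storage box with white lid, 206 (x) x 371 (y) x 174 mm high, standing fixed behind the work area, origin at the centre of its underside; an obstacle: pass over or in front of it. Another: a fixed open tub 216 mm high fills the bench right of y = -0.48 m
- padlock: padlock lying flat, 78 x 48 x 19 mm, origin at the centre of its underside; leave alone
- tape_roll: roll of tape lying flat, 66 mm diameter, 20 mm high, origin at the centre of its underside; leave alone
- screwdriver: screwdriver, 168 mm long (its y), 30 mm high, origin at its middle, underside; leave alone
- small_carton: small closed carton 133 x 71 x 58 mm, origin at the centre of its underside; leave alone
There are look-alikes about, which are no part of the job. What is shaped like the cylinder_2 but purple is not meant.

How it is judged (in metres and radians):
At the end, for the whole second after the job is handed in: Cylinders flat on the deck, within 0.17 rad of parallel to the shelf depth, 12 mm of the row line, neighbours of the three 30-54 mm centre to centre; tin upright on the deck, within 12 mm of the line, under 87 mm from the other tin; all at rest; pieces already there moved under 12 mm (z of cylinder_1 in the frame of shelf between 0.02 and 0.029 m and angle between each of cylinder_1, cylinder_2, tin_1's own z axis and vertical below 0.12 rad and linear speed of each of cylinder_1, cylinder_2, tin_1 below 0.01 m/s and angular speed of each of cylinder_1, cylinder_2, tin_1 below 0.1 rad/s and x of cylinder_1 in the frame of shelf between -0.012 and 0.012 m and angle between the y axis of each of cylinder_1, cylinder_2 and the x axis of shelf, either way round below 0.17 rad and z of cylinder_2 in the frame of shelf between 0.02 and 0.029 m and x of cylinder_2 in the frame of shelf between -0.012 and 0.012 m and ((horizontal distance between cylinder_set and cylinder_1 between 0.03 and 0.054 m and horizontal distance between cylinder_set and cylinder_2 between 0.03 and 0.054 m) or (horizontal distance between cylinder_set and cylinder_1 between 0.03 and 0.054 m and horizontal distance between cylinder_1 and cylinder_2 between 0.03 and 0.054 m) or (horizontal distance between cylinder_set and cylinder_2 between 0.03 and 0.054 m and horizontal distance between cylinder_1 and cylinder_2 between 0.03 and 0.054 m)) and z of tin_1 in the frame of shelf between 0.02 and 0.029 m and x of tin_1 in the frame of shelf between -0.012 and 0.012 m and horizontal distance between tin_1 and tin_set below 0.087 m and distance of each of cylinder_set, tin_set from where it was at the start of the episode below 0.012 m); the robot touches nothing.
It fails at once if a piece already on the shelf is pushed more than 15 mm (distance of any of cylinder_set, tin_set from where it was at the start of the episode above 0.015 m).
It fails at once if the padlock, tape roll, screwdriver or carton is moved more than 20 mm (distance of any of padlock, tape_roll, screwdriver, small_carton from where it was at the start of the episode above 0.02 m).
It also fails if it takes over 72 s, if anything falls off the work surface, if the arm or the gripper's body presses on something with over 40 N, if the wrist force passes 120 N, or if a joint passes its speed limit or range.

ROBOT

A 6-joint arm with a two-finger parallel gripper is mounted at the origin on a cart in front of the work surface, level with it; the furniture and walls round the work are solid. World frame = base frame: x ahead of the robot, y to its left, z up, the work surface at z = 0. Lengths are in mm, angles in rad, forces in N, time in s.
With the tool pointing down it reaches from about 400 to 925 mm from the base axis. Payload 12.5 kg.
Tool frame: the origin (TCP) lies midway between the tips of the shut fingers; the grasp point (between the pads) lies 19 mm behind it; z points along the fingers, y is the direction in which the jaws open and shut (so a half turn about z gives the same grasp; the last joint's range is limited). The gripper opens to 95 mm and grips with 3 to 60 N. Pads are 20 mm wide; open, the fingers measure 119 mm over their backs; the gripper's body (75 mm by 180 mm) begins 59 mm behind the grasp point.
Start: joints at [-1.336, 0.491, 1.559, -0, 1.092, -0.106], TCP at [208.924, -589.065, 214.661] pointing down, gripper open.
Joint ranges: [-3.1, 3.1], [-0.84, 2.19], [0.05, 2.79], [-1.13, 4.28], [0.06, 2.93], [-2.69, 2.69]. Speed limits (rad/s): [2.22, 2.22, 2.79, 3.14, 3.14, 3.14].

INTERFACE

Orientations are given as [roll, pitch, yaw] about the fixed x, y, z axes, in that order (R = Rz(yaw) Ry(pitch) Rx(roll)).
In Python, from cell import env, eyes, job_done, boxes_of, regions_of gives the robot as it stands.
- The arm moves only by the tool send_rows, never from a script. Its argument "plan" is text: rows parted by semicolons, each of 5 numbers parted by spaces: the shift along the tool's x, y, z in mm, then the turn about the tool's z in rad, then the finger opening in mm, from 0 to 95.1. In form: x y z roll gripper; .... A call has 1 to 8 rows; each row shifts and turns the pose as measured when the row begins, along the tool's axes as they then stand; what a row does not reach is not made up. A row lasts 1/10 s, in which the tool goes at most 50 mm and 8.59 degrees, less where a joint would pass 70% of its speed; a pose out of reach is approached as far as the arm can. A call with a gripper value outside its range is refused whole. The fingers move at their own pace and stop on an object; the grip force is fixed at half the most. Time passes only in rows, so rows that do not move let the fingers close. It gives the time, the measured TCP pose, the force and the opening at its end, in the units of the state.
- env.state(): the state, without advancing time (a new reading comes with each control period).
- eyes.read_camera(name): name is "scene" or "top"; returns a dict with "image" (480x640x3 uint8, red, green, blue), "vertical_fov" (degrees; the focal length in pixels is half the picture's height over the tangent of half this angle, whatever the lens; pixels are square), "cx", "cy" (the principal point, pixels), "extrinsics" (4x4, takes a point from camera to world coordinates). Camera axes: x right, y up, looking along -z (the intrinsics and any distortion apply to the point x, -y, -z); pixel columns grow to the right and rows downward; lengths in mm; the calibration is good to about 2 mm. A picture is of the moment at which its call begins. There is no depth.
- job_done(): hands the job in, once; it reports no verdict.
Trained networks look in a picture, given as the dict that the camera call returned (one of the last four; its "shot" number tells which), for a name from the list of things; names that differ only in an ending like _2 or _b are one class to them, and where a whole thing is asked for, a point or a joint stands for the part that bears it (a point fixed in the world has none). Each returns a list of dicts, best first, with "confidence" (0 to 1); they miss things now and then, are a little off and sometimes report something else, mostly with a low value. They report only what shows in the picture. A call takes as long as a camera call. They do not tell look-alikes from the thing itself.
- boxes_of(target, picture): "bbox" ([left, top, width, height] in pixels, round what is visible of it).
- regions_of(target, picture): "pixels" (480x640 bool, what is visible of it) and "bbox" ([left, top, width, height] in pixels, round what is visible of it).
The state is a dict: "t": time; "joints": joint angles; "qvel": joint speeds; "tau": joint torques, N m; "eef_pos": TCP position; "tcp_rot": TCP orientation; "ft_force": force on the tool from outside, world axes, zero at the start; "moment": the same for the moment, N m; "opening": opening from 0.0 (shut) to 1.0 (fully open).
Only numpy, scipy, OpenCV 4.12 (cv2) and the standard library are available. Lean on these libraries where they do the work, as an engineer would, in place of code of your own. Each camera call takes 0.05 s, during which the arm holds its last target.

## Working session

There is one attempt and no reset: what is moved stays moved. The work goes in short steps, Python scripts to look and compute and a tool call to move; the robot and the scene stay as the last step left them, time stands still between calls to the robot, and variables do not carry over. Pictures are saved under pics/ and viewed, and the job is handed in when it is done.

Besides the shell and the picture viewer there is one more tool, called after "Request:" as name(argument=value, ...) on one line, values as JSON. send_rows: Moves the arm, as the interface text tells. Its arguments: {"type":"object","properties":{"plan":{"type":"string"}},"required":["plan"]}

```bash
ls; mkdir -p pics
python3 - <<'E'
from cell import env, eyes, boxes_of, regions_of
import cv2, numpy as np, pickle
s=env.state(); print({k:np.round(v,3) for k,v in s.items()})
for n in ("scene","top"):
    p=eyes.read_camera(n); print(n,{k:(np.round(v,4).tolist()) for k,v in p.items() if k not in("image",)  and not isinstance(v,str)})
    cv2.imwrite(f"pics/{n}0.png",p["image"][:,:,::-1]); pickle.dump(p,open(f"{n}0.pkl","wb"))
    for t in ("cylinder_1","tin_1","shelf","padlock","tape_roll","screwdriver","small_carton","lid_box"):
        print(t,[(b["bbox"],round(b["confidence"],2)) for b in boxes_of(t,p)])
E
```

```text
pics
{'t': np.float64(0.0), 'joints': array([-1.336,  0.492,  1.559,  0.   ,  1.092, -0.106]), 'qvel': array([ 0.001,  0.001, -0.001,  0.   , -0.   ,  0.001]), 'tau': array([-3.0000e-03, -6.1265e+01, -2.5818e+01,  6.9000e-02,  4.8000e-02,
       -0.0000e+00]), 'eef_pos': array([ 208.875, -588.814,  214.055]), 'tcp_rot': array([-3.14 , -0.   ,  0.341]), 'ft_force': array([ 0.39 , -0.056,  0.197]), 'moment': array([-0.012, -0.039, -0.006]), 'opening': np.float64(1.001)}
scene {'vertical_fov': 44.8462, 'cx': 329.0453, 'cy': 235.8439, 'extrinsics': [[0.986, -0.1359, 0.0969, 713.3777], [0.1662, 0.7449, -0.6461, -861.5484], [0.0156, 0.6531, 0.7571, 1015.6217], [0.0, 0.0, 0.0, 1.0]], 'shot': 1}
cylinder_1 [([224.3, 341.9, 31.9, 21.3], 0.67), ([245.7, 285.9, 30.4, 18.8], 0.56), ([212.4, 377.2, 21.9, 14.6], 0.56), ([369.9, 125.3, 44.4, 34.6], 0.33)]
tin_1 [([254.6, 237.8, 31.4, 28.7], 0.69)]
shelf [([234.3, 109.7, 117.4, 118.5], 0.98), ([244.0, 286.2, 31.1, 17.8], 0.32)]
padlock [([271.1, 376.8, 39.1, 25.8], 0.82)]
tape_roll [([319.8, 336.2, 28.8, 34.6], 0.84)]
screwdriver []
small_carton [([371.3, 126.7, 41.7, 30.0], 0.94)]
lid_box []
top {'vertical_fov': 54.9264, 'cx': 311.484, 'cy': 243.1513, 'extrinsics': [[0.0248, 0.9901, -0.1385, 412.0284], [-0.9996, 0.0265, 0.0102, -21.3931], [0.0138, 0.1382, 0.9903, 1271.6842], [0.0, 0.0, 0.0, 1.0]], 'shot': 2}
cylinder_1 [([407.7, 282.5, 20.0, 23.0], 0.76), ([364.3, 277.5, 13.9, 22.8], 0.71), ([434.5, 292.0, 29.2, 12.9], 0.63)]
tin_1 [([319.2, 274.9, 19.1, 25.8], 0.89)]
shelf [([152.0, 240.6, 144.0, 90.9], 0.71)]
padlock [([428.5, 241.0, 29.1, 26.1], 0.93), ([410.6, 281.4, 17.0, 24.1], 0.31)]
tape_roll [([393.7, 215.3, 28.4, 22.9], 0.81)]
screwdriver [([212.9, 191.2, 17.5, 47.6], 0.81)]
small_carton [([169.3, 169.3, 34.3, 54.7], 0.79)]
lid_box []
```

View pics/scene0.png

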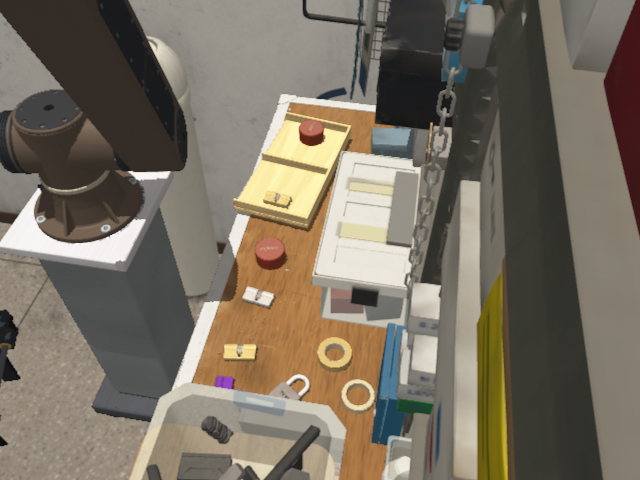

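View pics/top0.png

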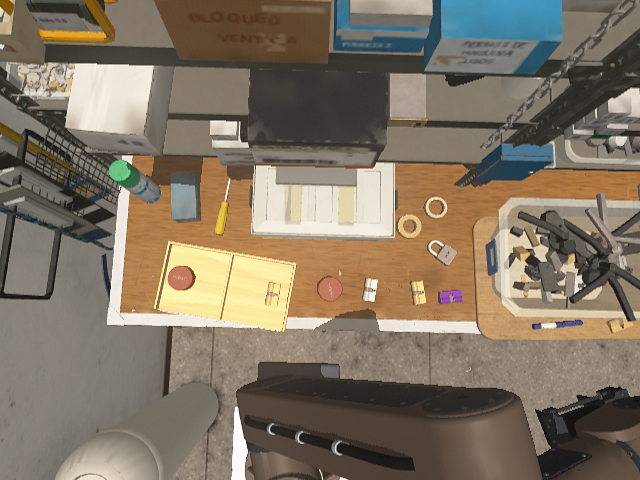

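Run:
```python
import cv2
a=cv2.imread("pics/scene0.png"); t=cv2.imread("pics/top0.png")
cv2.imwrite("pics/c1.png",cv2.resize(a[90:410,190:440],None,fx=2.4,fy=1.8,interpolation=cv2.INTER_CUBIC)[:600])
cv2.imwrite("pics/c2.png",cv2.resize(t[150:350,140:480],None,fx=2.3,fy=2.3,interpolation=cv2.INTER_CUBIC))
```

```text
(no output)
```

View pics/c1.png

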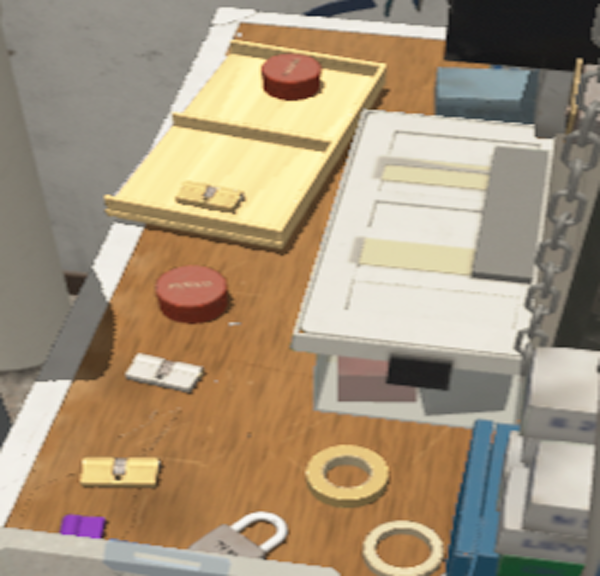

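View pics/c2.png

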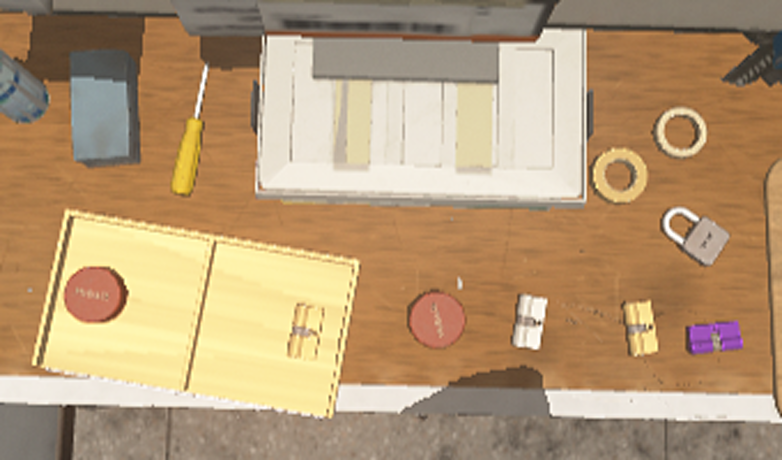

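```bash
cat > h.py <<'E'
import numpy as np, cv2
def K(p):
    f=240/np.tan(np.radians(p["vertical_fov"])/2); return f
def ray(p,uv):
    f=K(p); E=np.array(p["extrinsics"]); uv=np.atleast_2d(uv).astype(float)
    d=np.c_[(uv[:,0]-p["cx"])/f,-(uv[:,1]-p["cy"])/f,-np.ones(len(uv))]@E[:3,:3].T
    return E[:3,3],d
def onz(p,uv,z):
    o,d=ray(p,uv); return (o+d*((z-o[2])/d[:,2])[:,None])[:,:2]
def proj(p,X):
    f=K(p); E=np.array(p["extrinsics"]); c=(np.atleast_2d(X)-E[:3,3])@E[:3,:3]
    return np.c_[p["cx"]+f*c[:,0]/-c[:,2], p["cy"]-f*c[:,1]/-c[:,2]]
def boxpts(x,y,z,yaw,a,b,h):
    c,s=np.cos(yaw),np.sin(yaw)
    q=np.array([[i*a/2,j*b/2,k*h] for i in(-1,1) for j in(-1,1) for k in(0,1)])
    return q@np.array([[c,s,0],[-s,c,0],[0,0,1]])+[x,y,z]
def cylpts(x,y,z,r,h):
    t=np.linspace(0,2*np.pi,48,endpoint=False)
    return np.array([[x+r*np.cos(a),y+r*np.sin(a),z+k] for a in t for k in(0,h)])
def sil(p,X,S=4):
    m=np.zeros((480*S,640*S),np.uint8)
    hull=cv2.convexHull((((proj(p,X)+.5)*S)).astype(np.float32))
    cv2.fillConvexPoly(m,np.round(hull*16).astype(np.int32),255,shift=4)
    return cv2.resize(m,(640,480),interpolation=cv2.INTER_AREA)/255.
E
python3 - <<'E'
from cell import env, eyes, boxes_of, regions_of
from h import *
import pickle
for n in ("scene","top"):
    p=eyes.read_camera(n); out={"p":p}
    for t in ("cylinder_1","tin_1","shelf","padlock","tape_roll","screwdriver","small_carton","lid_box"):
        r=regions_of(t,p); out[t]=r
        for b in r:
            ys,xs=np.nonzero(b["pixels"])
            if len(xs)<5: continue
            z={"cylinder_1":17,"tin_1":36}.get(t,10)
            print(n,t,round(b["confidence"],2),np.round(b["bbox"]),len(xs),"cent",np.round([xs.mean(),ys.mean()],1),np.round(onz(p,[xs.mean(),ys.mean()],z),0), np.round(p["image"][b["pixels"]].mean(0)))
    pickle.dump(out,open(f"{n}1.pkl","wb"))
E
```

```text
scene cylinder_1 0.77 [224. 343.  34.  19.] 528 cent [240.4 351.5] [[ 466. -331.]] [215. 190. 128.]
scene cylinder_1 0.72 [214. 377.  21.  12.] 198 cent [224.6 381.8] [[ 454. -397.]] [142.  67. 174.]
scene cylinder_1 0.7 [243. 285.  35.  20.] 428 cent [258.9 296.4] [[ 470. -199.]] [207. 198. 184.]
scene tin_1 0.76 [254. 235.  32.  34.] 851 cent [269.9 252.4] [[470. -95.]] [155.  91.  71.]
scene shelf 0.66 [236. 110. 117. 116.] 6818 cent [294.6 171.4] [[463. 193.]] [224. 208. 147.]
scene tape_roll 0.75 [317. 336.  35.  36.] 839 cent [334.4 354.2] [[ 645. -301.]] [194. 167. 110.]
scene small_carton 0.92 [370. 127.  43.  32.] 1245 cent [393.1 141.9] [[697. 353.]] [107. 121. 123.]
top cylinder_1 0.73 [411. 281.  17.  27.] 275 cent [418.1 292.7] [[ 460. -327.]] [220. 192. 129.]
top cylinder_1 0.6 [436. 291.  30.  14.] 282 cent [450.4 296.6] [[ 451. -414.]] [149.  86. 162.]
top cylinder_1 0.54 [367. 278.  12.  24.] 247 cent [369.8 289. ] [[ 466. -196.]] [222. 211. 196.]
top tin_1 0.71 [316. 279.  24.  22.] 477 cent [329.8 289. ] [[463. -86.]] [192. 120.  95.]
top shelf 0.21 [214. 177.  18.  59.] 349 cent [221.9 214.6] [[662. 216.]] [208. 173.  72.]
top padlock 0.7 [428. 243.  29.  27.] 389 cent [442.8 252.6] [[ 572. -398.]] [182. 166. 152.]
top tape_roll 0.58 [395. 214.  26.  23.] 333 cent [408.6 226.8] [[ 642. -303.]] [208. 176. 116.]
top small_carton 0.78 [170. 172.  34.  53.] 1442 cent [185.1 196.9] [[709. 321.]] [119. 125. 123.]
top small_carton 0.33 [409. 282.  20.  24.] 278 cent [418.2 292.7] [[ 460. -329.]] [219. 191. 128.]
```

Run:
```python
import cv2
a=cv2.imread("pics/scene0.png"); t=cv2.imread("pics/top0.png")
def crop(im,x,y,w,h,s,n):
    c=cv2.resize(im[y:y+h,x:x+w],None,fx=s,fy=s,interpolation=cv2.INTER_CUBIC)
    for i in range(0,w,10):
        cv2.line(c,(i*s,0),(i*s,6),(0,0,0),1); cv2.putText(c,str(x+i),(i*s,16),0,.35,(0,0,0))
    for i in range(0,h,10):
        cv2.line(c,(0,i*s),(6,i*s),(0,0,0),1); cv2.putText(c,str(y+i),(8,i*s+4),0,.35,(0,0,0))
    cv2.imwrite(n,c)
crop(t,150,235,155,105,5,"pics/d1.png")
crop(a,230,105,130,125,4,"pics/d2.png")
crop(t,310,265,160,50,5,"pics/d3.png")
```

```text
(no output)
```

View pics/d1.png

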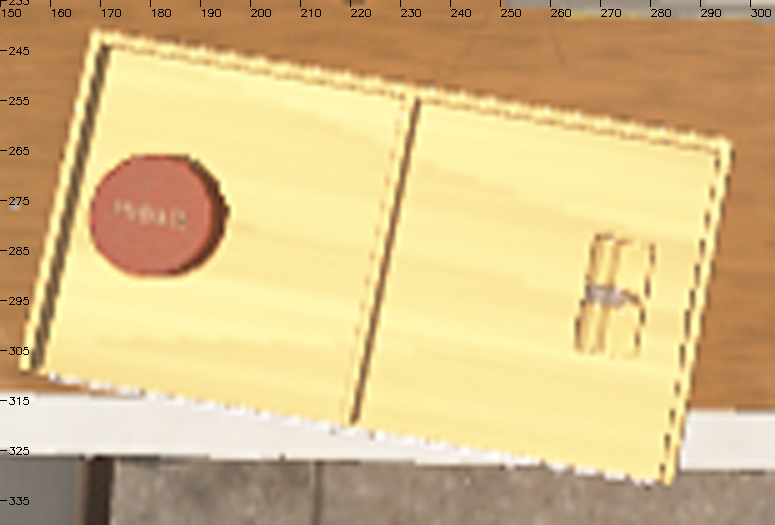

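View pics/d2.png

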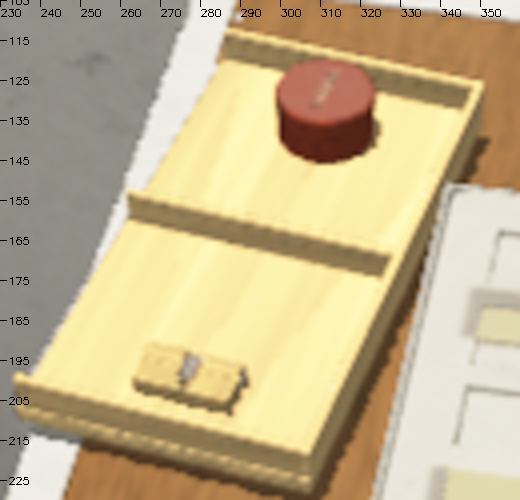

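View pics/d3.png

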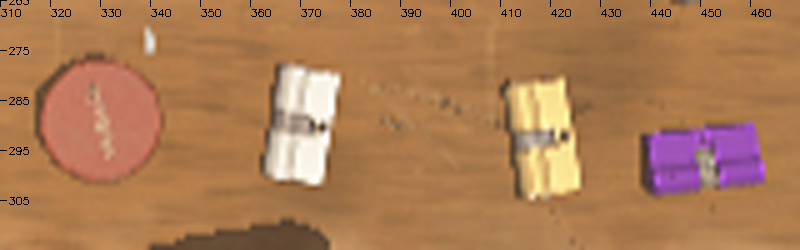

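```bash
cat > fit.py <<'E'
from h import *
import pickle
from scipy.optimize import least_squares, minimize
P={n:pickle.load(open(f"{n}1.pkl","rb")) for n in("scene","top")}
ps,pt=P["scene"]["p"],P["top"]["p"]
loc=np.array([[92,174,48],[92,-174,48],[-92,-174,48],[-92,174,48]],float)
ob_t=np.array([[169,241.5],[296.3,263.5],[284,331.5],[154.3,309]])
ob_s=np.array([[350.3,126],[310.5,219],[233.5,199],[285,112.5]])
def X(q,l):
    c,s=np.cos(q[2]),np.sin(q[2]); return l@np.array([[c,s,0],[-s,c,0],[0,0,1]])+[q[0],q[1],0]
def res(q,which):
    r=[]
    if 't' in which: r.append((proj(pt,X(q,loc))-ob_t).ravel())
    if 's' in which: r.append((proj(ps,X(q,loc))-ob_s).ravel())
    return np.concatenate(r)
for w in("t","s","ts"):
    f=least_squares(res,[460,190,-.15],args=(w,)); print(w,np.round(f.x,4),np.round(f.fun,1))
q=f.x
# pieces: joint & separate silhouette fits with net masks
def fitmask(kind,items,x0):
    def cost(v):
        c=0
        for p,m in items:
            pts=cylpts(v[0],v[1],v[2] if 0 else x0[2],33,36) if kind=="tin" else boxpts(v[0],v[1],x0[2],v[2],33,60,17)
            c+=np.abs(sil(p,pts)-m).sum()/ (m.sum())
        return c
    st=[x0[0],x0[1]]+([x0[3]] if kind!="tin" else [])
    sx=np.array([st]+[np.array(st)+d for d in np.diag([8,8,.15][:len(st)])])
    r=minimize(cost,st,method="Nelder-Mead",options=dict(initial_simplex=sx,xatol=.05,fatol=1e-4)); return r.x,r.fun
def pick(n,t,c):
    o=P[n]; b=min(o[t],key=lambda b:np.hypot(b["bbox"][0]+b["bbox"][2]/2-c[0],b["bbox"][1]+b["bbox"][3]/2-c[1])); return (o["p"],b["pixels"].astype(float))
for nm,t,cs,ct,x0 in [("tin_1","tin_1",(270,252),(329,289),[465,-90,0]),("white","cylinder_1",(259,296),(370,289),[468,-197,0,-.15]),("brass","cylinder_1",(240,351),(418,293),[463,-329,0,.1]),("purple","cylinder_1",(225,382),(450,297),[453,-410,0,1.5])]:
    a,b=pick("scene",t,cs),pick("top",t,ct); k="tin" if t=="tin_1" else "box"
    for w,it in(("s",[a]),("t",[b]),("st",[a,b])):
        v,c=fitmask(k,it,x0); print(nm,w,np.round(v,3),round(c,2))
E
python3 fit.py
```

```text
t [ 4.632089e+02  1.886516e+02 -1.457000e-01] [-0.6 -0.8  0.7 -0.6  0.7  0.8 -0.8  0.4]
s [ 4.687671e+02  1.919859e+02 -1.286000e-01] [ 0.6 -0.6 -0.9 -0.6  0.4  1.5 -0.  -0.5]
ts [ 4.663694e+02  1.901374e+02 -1.365000e-01] [-1.5 -1.4 -0.  -2.4  0.6 -1.  -1.1 -0.2  0.   0.  -2.8 -0.1 -1.2  1.6
 -0.5 -0.3]
tin_1 s [464.929 -80.612] 0.06
tin_1 t [463.493 -86.227] 0.06
tin_1 st [464.292 -84.518] 0.2
white s [ 467.012 -193.019   -1.674] 0.26
white t [ 4.81982e+02 -1.87414e+02 -4.68000e-01] 0.94
white st [ 466.172 -194.626   -1.795] 0.48
brass s [ 463.377 -324.433   -1.419] 0.2
brass t [ 459.641 -328.111    1.728] 0.16
brass st [ 462.489 -327.347   -1.397] 0.43
purple s [ 457.376 -390.259    1.2  ] 2.43
purple t [ 4.51992e+02 -4.16046e+02  1.24000e-01] 0.09
purple st [ 453.024 -401.998    1.5  ] 3.56
```

```bash
cat >> fit.py <<'E'
print("----")
a,b=pick("scene","cylinder_1",(259,296)),pick("top","cylinder_1",(370,289))
for w,it in(("s",[a]),("t",[b]),("st",[a,b])):
    v,c=fitmask("box",it,[466,-195,0,-1.7]); print("white",w,np.round(v,3),round(c,2))
def poly(pts):
    m=np.zeros((480,640),np.uint8); cv2.fillPoly(m,[np.round(np.array(pts)*16).astype(np.int32)],255,shift=4); return m/255.
# tin_set colour masks
for n,p,(x0,x1,y0,y1) in(("s",ps,(294,328,116,148)),("t",pt,(164,200,260,295))):
    im=p["image"].astype(float); m=np.zeros((480,640)); sub=im[y0:y1,x0:x1]; m[y0:y1,x0:x1]=(sub[...,1]/(sub[...,0]+1)<.62)
    print(n,m.sum(),"tin_set",*fitmask("tin",[(p,m)],[466,310,24]))
ct=poly([[268.5,281],[281,283.5],[277.3,306],[265,304.5]]); cs=poly([[265.5,190.5],[291,197.5],[290.5,205],[288,208],[263.5,201.5],[263.3,196]])
for w,it in(("s",[(ps,cs)]),("t",[(pt,ct)]),("st",[(ps,cs),(pt,ct)])):
    print("cyl_set",w,*fitmask("box",it,[440,70,24,-1.7]))
for q in((463.2,188.7,-.1457),(468.8,192,-.1286),(466.4,190.1,-.1365)):
    print(np.round(X(q,np.array([[0,122,0],[0,-122,0.]]))[:,:2],1))
E
python3 fit.py | sed -n '/----/,$p'
```

```text
----
white s [ 466.735 -193.41    -1.766] 0.26
white t [ 465.967 -196.615   -1.701] 0.21
white st [ 466.447 -195.699   -1.739] 0.48
s 461.0 tin_set [481.77648926 314.90258789] 0.3092935221811067
t 416.0 tin_set [482.38874388 309.09255576] 0.420079185520362
cyl_set s [448.24669485  66.25552796  -2.00308077] 0.329268728768103
cyl_set t [446.11584084  65.38882473  -1.71087472] 0.08964972986098464
cyl_set st [447.61749388  65.11202419  -1.71725201] 0.4641048620225377
[[480.9 309.4]
 [445.5  68. ]]
[[484.4 313. ]
 [453.2  71. ]]
[[483.  311. ]
 [449.8  69.2]]
```

Run:
```python
from h import *
import pickle
P={n:pickle.load(open(f"{n}1.pkl","rb")) for n in("scene","top")}
print(onz(P["top"]["p"],[[253,232],[394,238]],174)); print(onz(P["scene"]["p"],[[345,153],[316,280]],174))
```

```text
[[ 588.81179882  108.5138451 ]
 [ 583.35728122 -231.24897391]]
[[ 600.17262173   98.2086149 ]
 [ 599.97216791 -250.610044  ]]
```

Request:
send_rows(plan="0 0 0 -0.14 95; 0 0 0 -0.14 95; 0 0 0 -0.14 95; 0 0 0 -0.14 95")

```text
t: 2.2
eef_pos: [208.9, -589.1, 214.6]
tcp_rot: [3.142, 0.0, 0.919]
ft_force: [0.6, 0.9, 0.9]
opening: 0.999
```

Request:
send_rows(plan="0 0 0 -0.14 95; 0 0 0 -0.14 95; 0 0 0 -0.14 95; 0 0 0 -0.14 95; 0 0 0 -0.14 95; 0 0 0 -0.1 95; 0 0 0 0 95")

```text
t: 2.9
eef_pos: [208.9, -589.1, 214.7]
tcp_rot: [3.142, 0.0, 1.756]
ft_force: [-0.1, 0.2, -0.1]
opening: 1.002
```

```bash
cat > go.py <<'E'
# usage: go.py x y z yaw -> shifts in tool axes
import sys, numpy as np
from cell import env
s=env.state(); p=np.array(s["eef_pos"]); r=s["tcp_rot"]
from scipy.spatial.transform import Rotation as R
M=R.from_euler("xyz",r).as_matrix()
t=np.array([float(a) for a in sys.argv[1:4]]); yaw=float(sys.argv[4])
dy=(yaw-r[2]+np.pi)%(2*np.pi)-np.pi
print("t",round(s["t"],2),"pos",np.round(p,1),"rpy",np.round(r,3),"open",round(s["opening"],3),"F",np.round(s["ft_force"],1))
d=M.T@(t-p); print("shift tool",np.round(d,1),"turn",round(-dy,3),"rows>=",int(np.ceil(np.linalg.norm(d)/48)))
E
python3 go.py 462 -327 120 1.72
```

```text
t 2.9 pos [ 208.9 -589.1  214.7] rpy [3.142 0.    1.756] open 1.002 F [-0.1  0.2 -0.1]
shift tool [210.9 297.1  94.6] turn 0.036 rows>= 8
```

Request:
send_rows(plan="45 15 0 0.036 95; 45 15 0 0 95; 45 20 0 0 95; 45 20 0 0 95; 20 40 10 0 95; 5 45 20 0 95; 0 45 20 0 95; 0 40 20 0 95")

```text
t: 3.7
eef_pos: [418.9, -348.6, 145.5]
tcp_rot: [3.138, 0.008, 1.683]
ft_force: [0.4, -1.4, 0.6]
opening: 0.999
```

```bash
python3 go.py 462 -327 60 1.72
python3 - <<'E'
from cell import eyes
import cv2
p=eyes.read_camera("top"); cv2.imwrite("pics/t2.png",cv2.resize(p["image"][230:350,300:500,::-1],None,fx=4,fy=4))
p=eyes.read_camera("scene"); cv2.imwrite("pics/s2.png",cv2.resize(p["image"][240:420,180:380,::-1],None,fx=3,fy=3))
E
```

```text
t 3.7 pos [ 418.9 -348.6  145.5] rpy [3.138 0.008 1.683] open 0.999 F [ 0.4 -1.4  0.6]
shift tool [17.2 45.  85.6] turn -0.037 rows>= 3
```

View pics/s2.png

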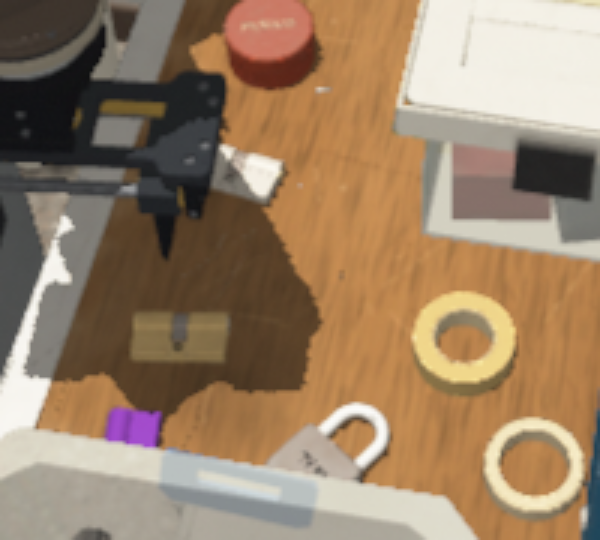

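View pics/t2.png

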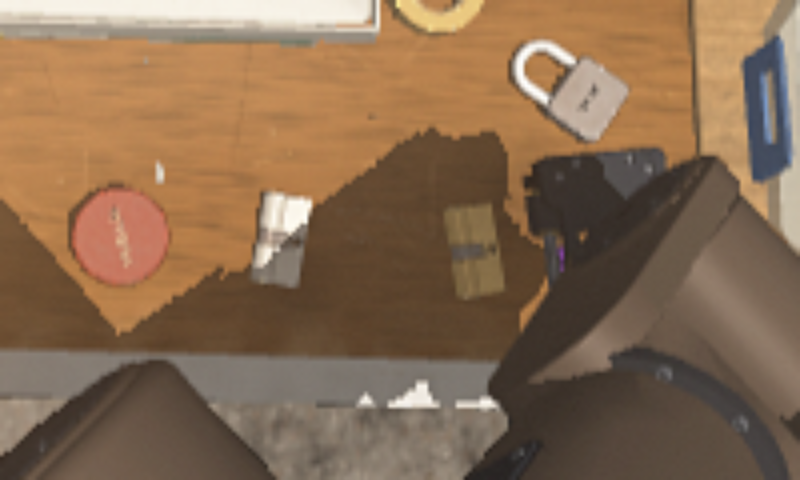

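Request:
send_rows(plan="9 22 20 -0.037 95; 8 23 20 0 95; 0 0 20 0 95; 0 0 10 0 95; 0 0 0 0 95")

```text
t: 4.3
eef_pos: [463.4, -325.2, 72.1]
tcp_rot: [3.139, 0.006, 1.713]
ft_force: [-0.2, -0.2, -0.1]
opening: 1.0
```

```bash
python3 go.py 462 -327 4 1.72
python3 - <<'E'
from cell import eyes
import cv2
p=eyes.read_camera("scene"); cv2.imwrite("pics/s3.png",cv2.resize(p["image"][280:400,180:330,::-1],None,fx=5,fy=5))
E
```

```text
t 4.3 pos [ 463.4 -325.2   72.1] rpy [3.139 0.006 1.713] open 1.0 F [-0.2 -0.2 -0.1]
shift tool [-1.2 -1.8 68.1] turn -0.007 rows>= 2
```

View pics/s3.png

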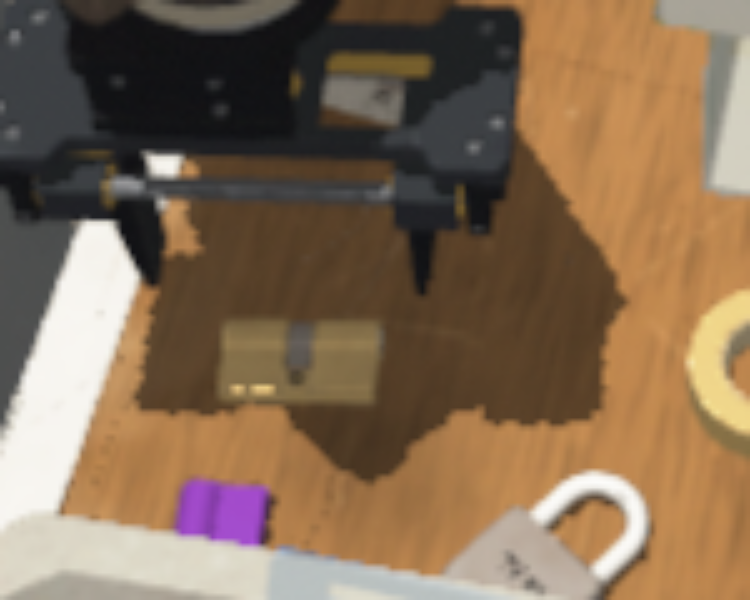

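Run:
```python
from h import *; from cell import env; import pickle
from scipy.spatial.transform import Rotation as R
P={n:pickle.load(open(f"{n}1.pkl","rb")) for n in("scene","top")}
s=env.state(); M=R.from_euler("xyz",s["tcp_rot"]).as_matrix(); p=np.array(s["eef_pos"])
for o in(-47.5,-53,47.5,53): print(o,np.round(proj(P["scene"]["p"],p+M@[0,o,0]),1))
```

```text
-47.5 [[211.4 333. ]]
-53 [[208.4 332.9]]
47.5 [[262.3 334.4]]
53 [[265.2 334.5]]
```

Request:
send_rows(plan="-1 -2 25 -0.007 95; 0 0 25 0 95; 0 0 10 0 95; 0 0 4 0 95; 0 0 0 0 95")

```text
t: 4.85
eef_pos: [462.4, -331.0, 13.0]
tcp_rot: [3.134, 0.013, 1.714]
ft_force: [-0.1, 0.2, -0.2]
opening: 0.996
```

```bash
python3 go.py 462 -327 4 1.72
python3 - <<'E'
from cell import eyes,env
import cv2
from h import *
from scipy.spatial.transform import Rotation as R
s=env.state(); M=R.from_euler("xyz",s["tcp_rot"]).as_matrix(); p0=np.array(s["eef_pos"])
p=eyes.read_camera("scene")
for o in(-47.5,47.5,0): print(o,np.round(proj(p,p0+M@[0,o,0]),1))
cv2.imwrite("pics/s4.png",cv2.resize(p["image"][280:400,180:330,::-1],None,fx=5,fy=5,interpolation=cv2.INTER_NEAREST))
p=eyes.read_camera("top")
cv2.imwrite("pics/t4.png",cv2.resize(p["image"][230:350,330:480,::-1],None,fx=4,fy=4))
E
```

```text
t 4.85 pos [ 462.4 -331.    13. ] rpy [3.134 0.013 1.714] open 0.996 F [-0.1  0.2 -0.2]
shift tool [4.2 0.1 8.9] turn -0.006 rows>= 1
-47.5 [[214.2 351.7]]
47.5 [[263.2 352.9]]
0 [[238.7 352.3]]
```

View pics/s4.png

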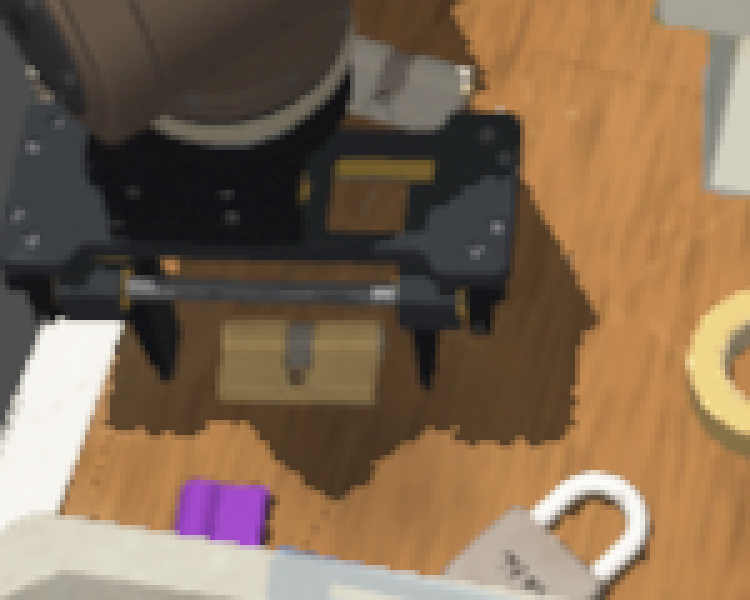

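View pics/t4.png

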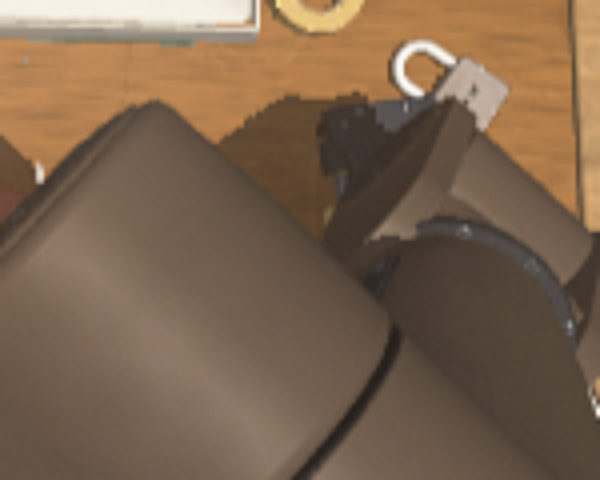

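Request:
send_rows(plan="4 0 4 -0.006 95; 1 0 4 0 95; 0 0 1 0 95; 0 0 0 0 50; 0 0 0 0 50; 0 0 0 0 50; 0 0 0 0 50")

```text
t: 5.65
eef_pos: [462.8, -326.2, 5.8]
tcp_rot: [3.131, 0.016, 1.721]
ft_force: [-0.0, 0.5, 0.6]
opening: 0.716
```

```bash
python3 go.py 462 -327 4 1.72
```

```text
t 5.65 pos [ 462.8 -326.2    5.8] rpy [3.131 0.016 1.721] open 0.716 F [-0.   0.5  0.6]
shift tool [-0.6 -1.   1.8] turn 0.001 rows>= 1
```

Request:
send_rows(plan="0 0 2 0 40; 0 0 0 0 40; 0 0 0 0 40; 0 0 0 0 40")

```text
t: 6.05
eef_pos: [462.9, -326.3, 3.8]
tcp_rot: [3.131, 0.016, 1.721]
ft_force: [-0.5, 0.4, 1.2]
opening: 0.63
```

Request:
send_rows(plan="0 0 -20 0 40; 0 0 -40 0 40; 0 0 -40 0 40; 0 0 -20 0 40; 0 0 0 0.14 40; 0 0 0 0.14 40; 0 0 0 0 40")

```text
t: 6.75
eef_pos: [460.5, -324.0, 127.1]
tcp_rot: [3.13, 0.011, 1.433]
ft_force: [0.2, -0.4, -2.2]
opening: 0.628
```

```bash
python3 go.py 454.4 110 125 1.433
```

```text
t 6.75 pos [ 460.5 -324.   127.1] rpy [3.13  0.011 1.433] open 0.628 F [ 0.2 -0.4 -2.2]
shift tool [429.  -65.8  -3.3] turn -0.0 rows>= 10
```

Request:
send_rows(plan="43 -6.6 0 0 40; 43 -6.6 0 0 40; 43 -6.6 0 0 40; 43 -6.6 0 0 40; 43 -6.6 0 0 40; 43 -6.6 0 0 40; 43 -6.6 0 0 40; 43 -6.6 0 0 40")

```text
t: 7.55
eef_pos: [449.4, 31.0, 119.8]
tcp_rot: [3.132, 0.012, 1.46]
ft_force: [0.8, -1.2, -1.9]
opening: 0.628
```

```bash
python3 go.py 454.4 110 120 1.433
```

```text
t 7.55 pos [449.4  31.  119.8] rpy [3.132 0.012 1.46 ] open 0.628 F [ 0.8 -1.2 -1.9]
shift tool [79.1 -3.7 -1.2] turn 0.027 rows>= 2
```

Request:
send_rows(plan="40 -2 0 0.027 40; 32 -1 0 0 40; 0 0 0 0 40; 0 0 20 0 40; 0 0 0 0 40")

```text
t: 8.05
eef_pos: [453.4, 110.1, 97.4]
tcp_rot: [3.133, 0.012, 1.46]
ft_force: [-0.5, 0.0, -1.1]
opening: 0.631
```

```bash
python3 go.py 454.4 110 60 1.433
python3 - <<'E'
from cell import eyes,env
import cv2
for n,(x,y,w,h) in(("scene",(220,100,150,120)),("top",(150,220,160,120))):
    p=eyes.read_camera(n); cv2.imwrite(f"pics/{n}5.png",cv2.resize(p["image"][y:y+h,x:x+w,::-1],None,fx=5,fy=5))
E
```

```text
t 8.05 pos [453.4 110.1  97.4] rpy [3.133 0.012 1.46 ] open 0.631 F [-0.5  0.  -1.1]
shift tool [ 0.4  0.7 37.4] turn 0.027 rows>= 1
```

View pics/scene5.png

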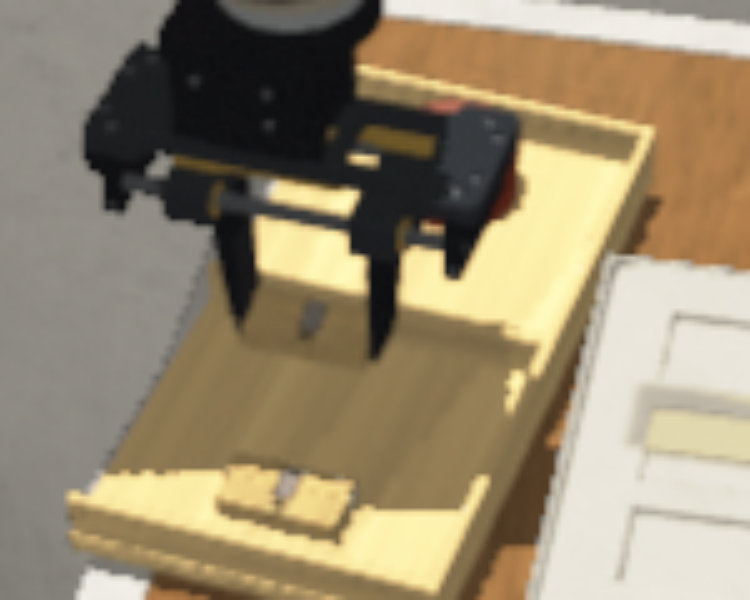

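View pics/top5.png

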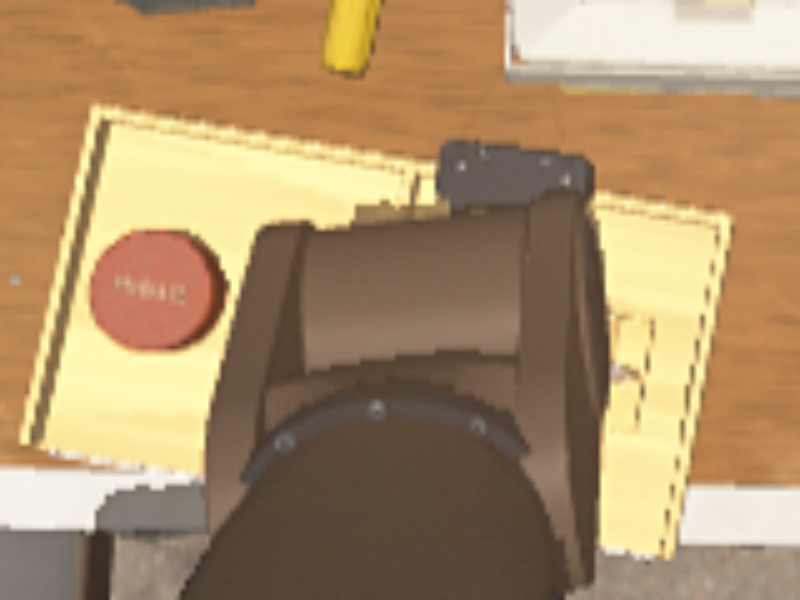

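Request:
send_rows(plan="0 1 20 0.027 40; 0 0 20 0 40; 0 0 15 0 40; 0 0 5 0 40; 0 0 0 0 40")

```text
t: 8.65
eef_pos: [458.7, 106.1, 41.0]
tcp_rot: [3.125, 0.01, 1.431]
ft_force: [-0.8, -0.5, -0.8]
opening: 0.628
```

```bash
python3 go.py 454.4 110 28.3 1.433
python3 - <<'E'
from cell import eyes,env
import cv2
for n,(x,y,w,h) in(("scene",(220,100,150,120)),):
    p=eyes.read_camera(n); cv2.imwrite(f"pics/{n}6.png",cv2.resize(p["image"][y:y+h,x:x+w,::-1],None,fx=5,fy=5))
E
```

```text
t 8.65 pos [458.7 106.1  41. ] rpy [3.125 0.01  1.431] open 0.628 F [-0.8 -0.5 -0.8]
shift tool [ 3.4 -5.  12.6] turn -0.002 rows>= 1
```

View pics/scene6.png

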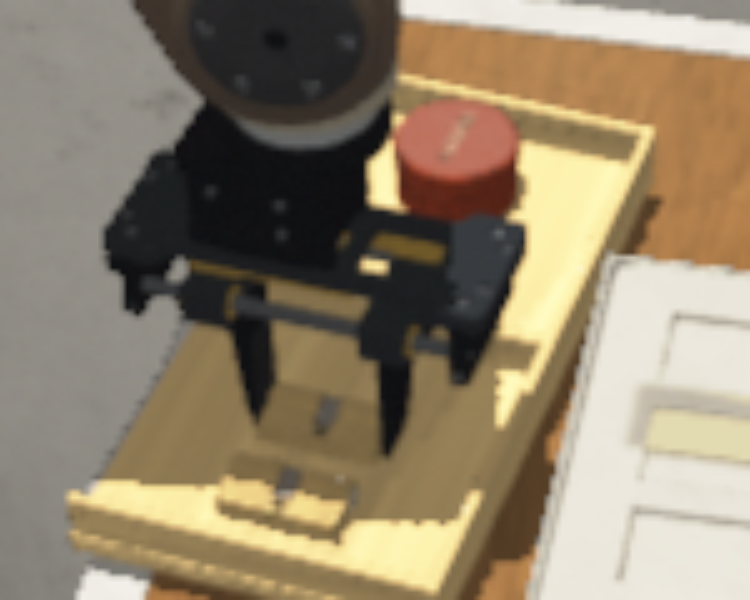

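Request:
send_rows(plan="3 -5 3 0 40; 1 0 3 0 40; 0 0 3 0 40; 0 0 0 0 40")

```text
t: 9.1
eef_pos: [455.1, 111.0, 33.8]
tcp_rot: [3.122, 0.009, 1.431]
ft_force: [-0.4, -0.0, -1.6]
opening: 0.629
```

```bash
python3 go.py 454.4 110 28.3 1.433
```

```text
t 9.1 pos [455.1 111.   33.8] rpy [3.122 0.009 1.431] open 0.629 F [-0.4 -0.  -1.6]
shift tool [-1.1 -0.6  5.5] turn -0.002 rows>= 1
```

Request:
send_rows(plan="-1 -1 3 0 40; 0 0 2.5 0 40; 0 0 0 0 40; 0 0 0 0 40")

```text
t: 9.5
eef_pos: [454.2, 110.2, 28.1]
tcp_rot: [3.121, 0.009, 1.431]
ft_force: [-0.3, -0.0, 1.6]
opening: 0.628
```

Request:
send_rows(plan="0 0 0 0 80; 0 0 0 0 80; 0 0 0 0 80; 0 0 -15 0 80; 0 0 -30 0 90; 0 0 -45 0 95; 0 0 -20 0 95; 0 0 0 0 95")

```text
t: 10.3
eef_pos: [451.9, 111.3, 141.1]
tcp_rot: [3.123, 0.009, 1.431]
ft_force: [-0.3, 0.0, -1.4]
opening: 0.995
```

```bash
python3 go.py 466 -195 130 1.41
python3 - <<'E'
from cell import eyes,env
import cv2
for n,(x,y,w,h) in(("scene",(220,100,150,120)),):
    p=eyes.read_camera(n); cv2.imwrite(f"pics/{n}7.png",cv2.resize(p["image"][y:y+h,x:x+w,::-1],None,fx=5,fy=5))
E
```

```text
t 10.3 pos [451.9 111.3 141.1] rpy [3.123 0.009 1.431] open 0.995 F [-0.3  0.  -1.4]
shift tool [-301.2   56.3   15. ] turn 0.021 rows>= 7
```

View pics/scene7.png

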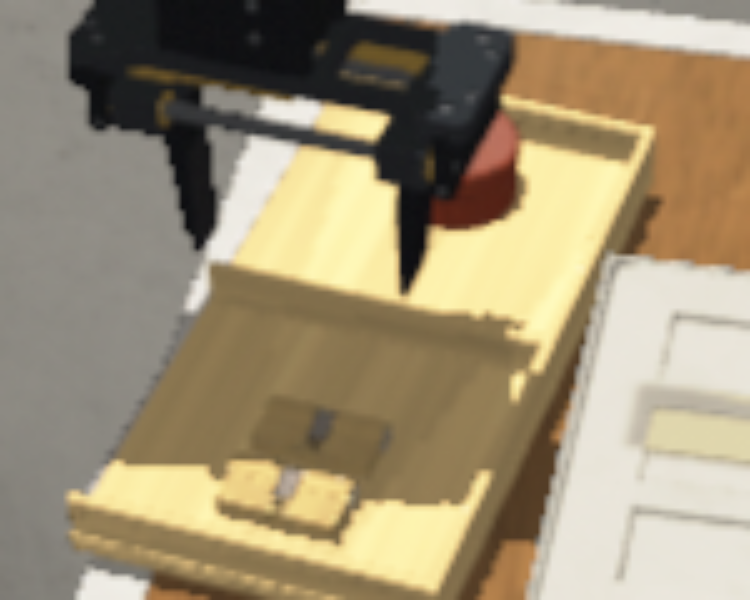

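Request:
send_rows(plan="-43 8 0 0.021 95; -43 8 0 0 95; -43 8 2 0 95; -43 8 2 0 95; -43 8 3 0 95; -43 8 3 0 95; -38 7 3 0 95; 0 0 0 0 95")

```text
t: 11.15
eef_pos: [457.4, -199.7, 119.7]
tcp_rot: [3.134, 0.007, 1.415]
ft_force: [-0.2, -0.6, -0.2]
opening: 0.999
```

```bash
python3 go.py 466 -195 60 1.41
```

```text
t 11.15 pos [ 457.4 -199.7  119.7] rpy [3.134 0.007 1.415] open 0.999 F [-0.2 -0.6 -0.2]
shift tool [ 6.4  7.3 59.8] turn 0.005 rows>= 2
```

Request:
send_rows(plan="6 7 20 0.005 95; 0 0 20 0 95; 0 0 20 0 95; 0 0 15 0 95; 0 0 10 0 95; 0 0 0 0 95")

```text
t: 11.75
eef_pos: [462.3, -192.8, 24.7]
tcp_rot: [-3.139, 0.003, 1.407]
ft_force: [0.3, 0.1, 1.4]
opening: 0.998
```

```bash
python3 go.py 466 -195 4 1.41
python3 - <<'E'
from cell import eyes,env
import cv2
for n,(x,y,w,h) in(("scene",(200,220,150,120)),):
    p=eyes.read_camera(n); cv2.imwrite(f"pics/{n}8.png",cv2.resize(p["image"][y:y+h,x:x+w,::-1],None,fx=5,fy=5))
E
```

```text
t 11.75 pos [ 462.3 -192.8   24.7] rpy [-3.139e+00  3.000e-03  1.407e+00] open 0.998 F [0.3 0.1 1.4]
shift tool [-1.5  4.  20.7] turn -0.003 rows>= 1
```

View pics/scene8.png

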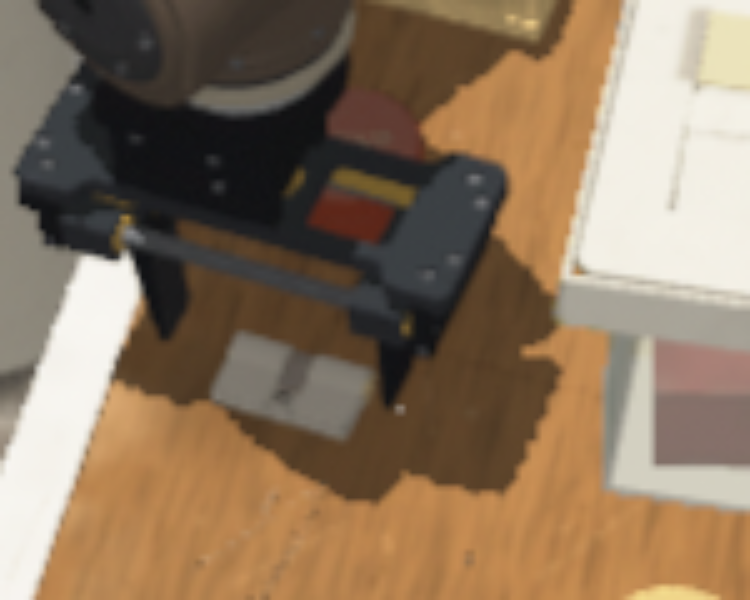

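Request:
send_rows(plan="-1 5 6 0 95; 0 0 6 0 95; 0 0 4 0 95; 0 0 0 0 95")

```text
t: 12.2
eef_pos: [468.5, -195.1, 9.4]
tcp_rot: [3.141, 0.004, 1.407]
ft_force: [-0.3, -0.1, 0.9]
opening: 1.001
```

```bash
python3 go.py 467 -195 4 1.41
python3 - <<'E'
from cell import eyes,env
import cv2
for n,(x,y,w,h) in(("scene",(200,220,150,120)),):
    p=eyes.read_camera(n); cv2.imwrite(f"pics/{n}9.png",cv2.resize(p["image"][y:y+h,x:x+w,::-1],None,fx=5,fy=5))
E
```

```text
t 12.2 pos [ 468.5 -195.1    9.4] rpy [3.141 0.004 1.407] open 1.001 F [-0.3 -0.1  0.9]
shift tool [-0.2 -1.5  5.4] turn -0.003 rows>= 1
```

View pics/scene9.png

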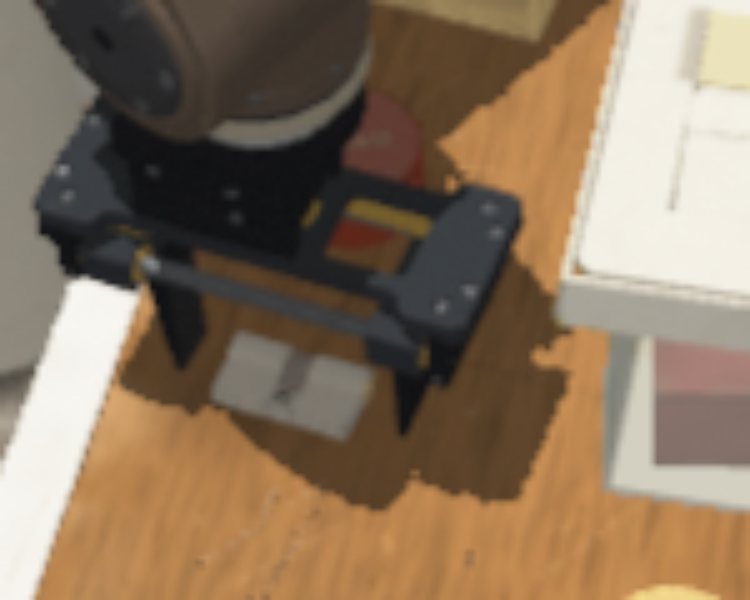

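Centred. Down and close.

Request:
send_rows(plan="0 -1.5 3 0 95; 0 0 2.5 0 95; 0 0 0 0 40; 0 0 0 0 40; 0 0 0 0 40; 0 0 0 0 40; 0 0 0 0 40; 0 0 0 0 40")

```text
t: 13.05
eef_pos: [467.1, -195.0, 4.4]
tcp_rot: [3.14, 0.005, 1.407]
ft_force: [0.1, -0.0, -1.2]
opening: 0.63
```

Request:
send_rows(plan="0 0 -20 0 40; 0 0 -40 0 40; 0 0 -40 0 40; 0 0 -25 0 40; 0 0 0 -0.02 40; 0 0 0 0 40")

```text
t: 13.65
eef_pos: [465.7, -193.7, 131.8]
tcp_rot: [-3.139, 0.003, 1.428]
ft_force: [-0.7, 0.4, -3.4]
opening: 0.628
```

```bash
python3 go.py 460 151.5 125 1.433
python3 - <<'E'
from cell import eyes,env,regions_of
import cv2,pickle
o={}
for n,(x,y,w,h) in(("scene",(220,100,150,120)),("top",(150,220,160,120))):
    p=eyes.read_camera(n); o[n]=p; cv2.imwrite(f"pics/{n}10.png",cv2.resize(p["image"][y:y+h,x:x+w,::-1],None,fx=5,fy=5))
    r=regions_of("cylinder_1",p); o[n+"r"]=r; print(n,[(b["bbox"],round(b["confidence"],2)) for b in r])
pickle.dump(o,open("o10.pkl","wb"))
E
```

```text
t 13.65 pos [ 465.7 -193.7  131.8] rpy [-3.139e+00  3.000e-03  1.428e+00] open 0.628 F [-0.7  0.4 -3.4]
shift tool [340.9 -54.6   5.9] turn -0.005 rows>= 8
scene [([234.3, 248.2, 31.5, 19.7], 0.95), ([267.4, 178.5, 32.3, 18.2], 0.82), ([217.8, 377.0, 19.1, 8.6], 0.68)]
top [([247.3, 278.1, 18.3, 25.8], 0.86), ([436.1, 292.5, 29.3, 10.3], 0.6)]
```

View pics/top10.png

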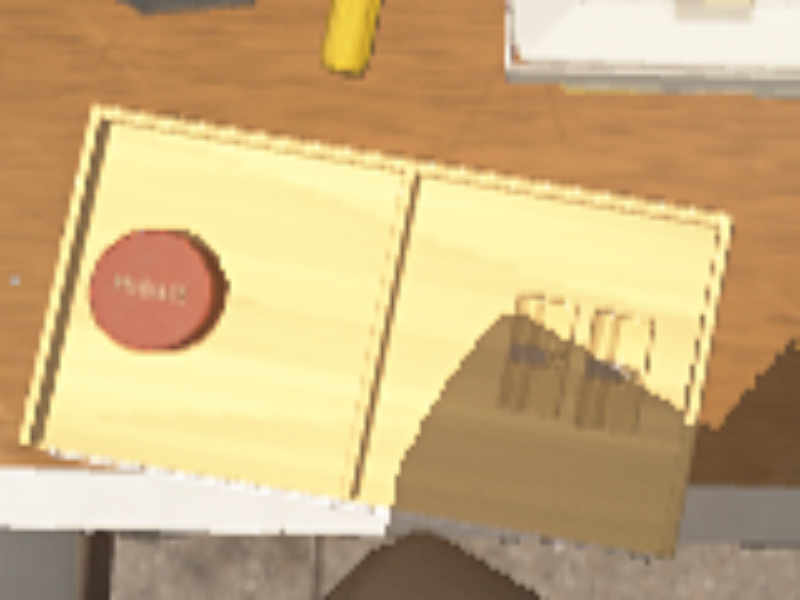

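View pics/scene10.png

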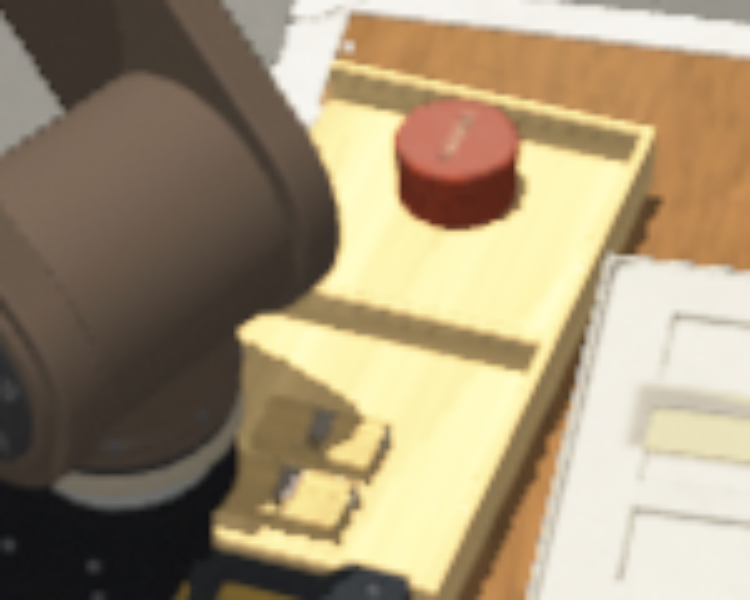

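Request:
send_rows(plan="43 -6.8 0 -0.005 40; 43 -6.8 0 0 40; 43 -6.8 0 0 40; 43 -6.8 0 0 40; 43 -6.8 0 0 40; 43 -6.8 0 0 40; 43 -6.8 0 0 40; 20 -3 0 0 40")

```text
t: 14.65
eef_pos: [458.5, 139.9, 122.3]
tcp_rot: [-3.125, 0.003, 1.423]
ft_force: [0.7, 0.3, -3.8]
opening: 0.629
```

```bash
python3 go.py 460 151.5 110 1.433
```

```text
t 14.65 pos [458.5 139.9 122.3] rpy [-3.125e+00  3.000e-03  1.423e+00] open 0.629 F [ 0.7  0.3 -3.8]
shift tool [11.8  0.  12.2] turn -0.01 rows>= 1
```

Request:
send_rows(plan="11 0 10 -0.01 40; 1 0 20 0 40; 0 0 20 0 40; 0 0 15 0 40; 0 0 0 0 40")

```text
t: 15.15
eef_pos: [457.7, 153.6, 49.3]
tcp_rot: [-3.119, 0.005, 1.44]
ft_force: [-0.7, -0.9, -2.4]
opening: 0.628
```

```bash
python3 go.py 460 151.5 50 1.433
```

```text
t 15.15 pos [457.7 153.6  49.3] rpy [-3.119  0.005  1.44 ] open 0.628 F [-0.7 -0.9 -2.4]
shift tool [-1.8  2.5 -0.7] turn 0.007 rows>= 1
```

Request:
send_rows(plan="-2 2.5 6 0.007 40; 0 0 6 0 40; 0 0 5 0 40; 0 0 0 0 40")

```text
t: 15.55
eef_pos: [460.2, 149.8, 30.6]
tcp_rot: [-3.119, 0.005, 1.431]
ft_force: [-0.5, 0.7, -2.4]
opening: 0.627
```

```bash
python3 go.py 460 151.5 28.4 1.433
python3 - <<'E'
from cell import eyes,env
import cv2
for n,(x,y,w,h) in(("scene",(220,100,150,120)),):
    p=eyes.read_camera(n); cv2.imwrite(f"pics/{n}11.png",cv2.resize(p["image"][y:y+h,x:x+w,::-1],None,fx=5,fy=5))
E
```

```text
t 15.55 pos [460.2 149.8  30.6] rpy [-3.119  0.005  1.431] open 0.627 F [-0.5  0.7 -2.4]
shift tool [ 1.7 -0.4  2.2] turn -0.002 rows>= 1
```

View pics/scene11.png

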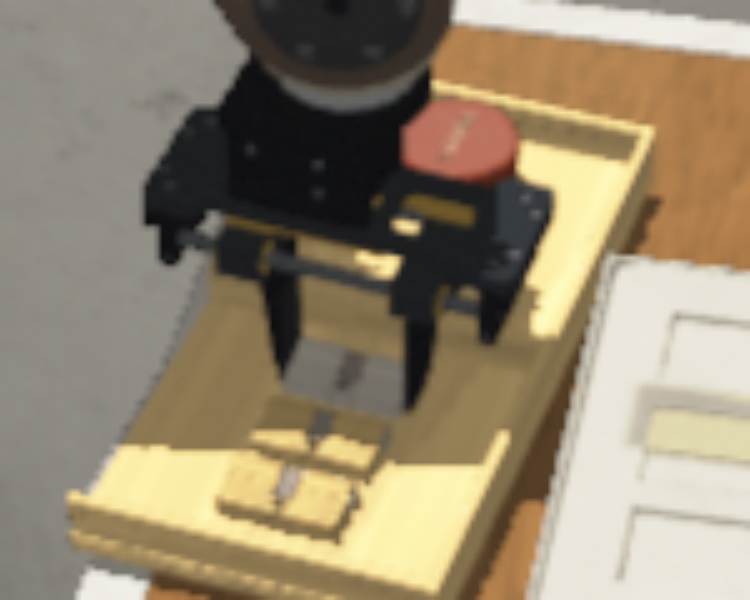

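Request:
send_rows(plan="1 0 2 0 40; 0 0 0.4 0 40; 0 0 0 0 40; 0 0 0 0 80; 0 0 0 0 80; 0 0 0 0 80; 0 0 0 0 80")

```text
t: 16.3
eef_pos: [461.4, 151.3, 30.0]
tcp_rot: [-3.123, 0.004, 1.431]
ft_force: [-0.1, -0.0, -0.5]
opening: 0.835
```

Request:
send_rows(plan="0 0 -15 0 80; 0 0 -30 0 90; 0 0 -45 0 95; 0 0 -20 0 95; 0 0 0 0 95")

```text
t: 16.8
eef_pos: [463.2, 151.3, 143.3]
tcp_rot: [-3.12, 0.004, 1.431]
ft_force: [-0.4, 0.6, -0.3]
opening: 0.996
```

```bash
python3 go.py 464.3 -84.5 130 1.433
```

```text
t 16.8 pos [463.2 151.3 143.3] rpy [-3.12   0.004  1.431] open 0.996 F [-0.4  0.6 -0.3]
shift tool [-233.3   34.2   13.6] turn -0.002 rows>= 5
```

Request:
send_rows(plan="-43 6.8 0 0 95; -43 6.8 0 0 95; -43 6.8 2 0 95; -43 6.8 3 0 95; -43 6.8 4 0 95; -17 0 4 0 95; 0 0 0 0 95")

```text
t: 17.5
eef_pos: [463.4, -90.4, 125.2]
tcp_rot: [-3.119, 0.003, 1.435]
ft_force: [0.2, -0.1, 1.3]
opening: 0.998
```

```bash
python3 go.py 464.3 -84.5 60 1.433
python3 - <<'E'
from cell import eyes,env
import cv2
for n,(x,y,w,h) in(("scene",(220,100,150,120)),("top",(150,220,160,120))):
    p=eyes.read_camera(n); cv2.imwrite(f"pics/{n}12.png",cv2.resize(p["image"][y:y+h,x:x+w,::-1],None,fx=5,fy=5))
E
```

```text
t 17.5 pos [463.4 -90.4 125.2] rpy [-3.119e+00  3.000e-03  1.435e+00] open 0.998 F [ 0.2 -0.1  1.3]
shift tool [ 6.2  1.6 65.1] turn 0.002 rows>= 2
```

View pics/top12.png

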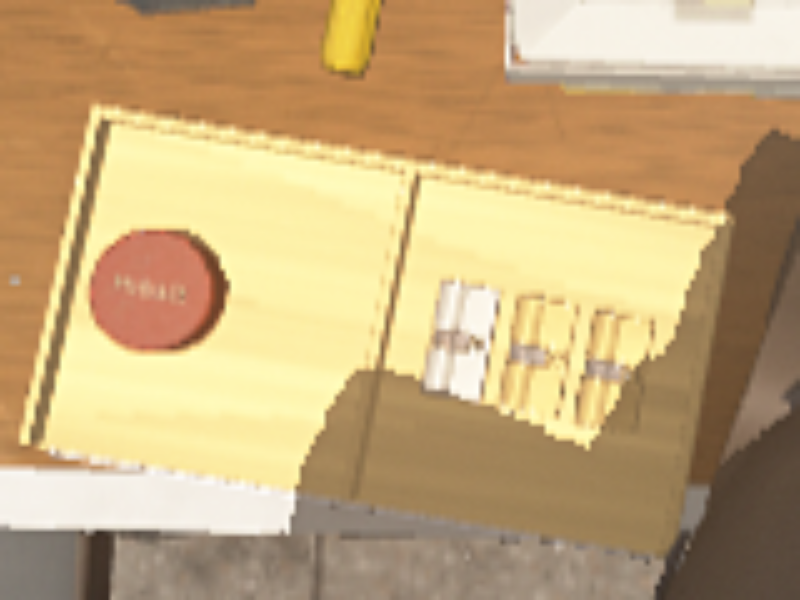

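View pics/scene12.png

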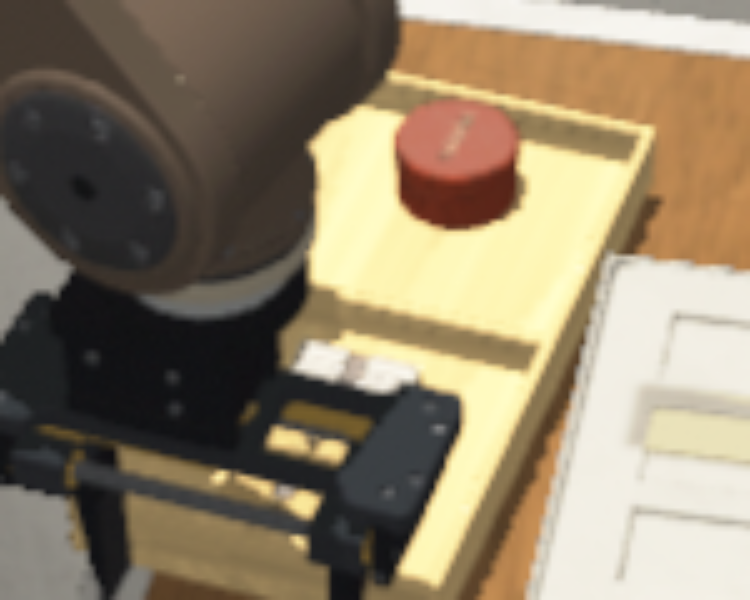

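Request:
send_rows(plan="6 2 20 0 95; 0 0 20 0 95; 0 0 20 0 95; 0 0 5 0 95; 0 0 0 0 95")

```text
t: 18.1
eef_pos: [465.8, -77.1, 58.9]
tcp_rot: [-3.12, 0.003, 1.443]
ft_force: [0.5, -0.3, 1.3]
opening: 1.0
```

```bash
python3 go.py 464.3 -84.5 5 1.433
python3 - <<'E'
from cell import eyes,env
import cv2
for n,(x,y,w,h) in(("scene",(200,180,150,120)),):
    p=eyes.read_camera(n); cv2.imwrite(f"pics/{n}13.png",cv2.resize(p["image"][y:y+h,x:x+w,::-1],None,fx=5,fy=5))
E
```

```text
t 18.1 pos [465.8 -77.1  58.9] rpy [-3.120e+00  3.000e-03  1.443e+00] open 1.0 F [ 0.5 -0.3  1.3]
shift tool [-7.3  0.6 54. ] turn 0.01 rows>= 2
```

View pics/scene13.png

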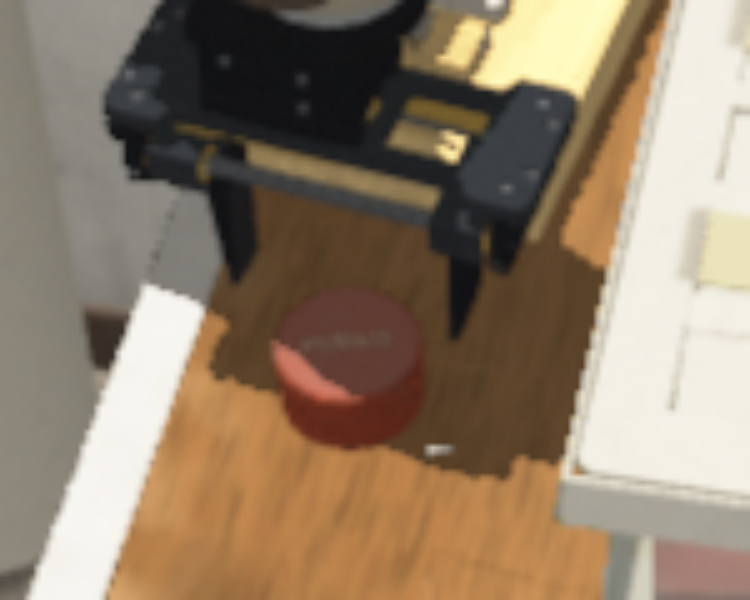

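Request:
send_rows(plan="-7 0.5 8 0.01 95; -1 0 10 0 95; 0 0 10 0 95; 0 0 0 0 95")

```text
t: 18.55
eef_pos: [465.8, -85.8, 31.0]
tcp_rot: [-3.124, 0.004, 1.433]
ft_force: [0.8, 0.3, 0.1]
opening: 0.998
```

```bash
python3 go.py 464.3 -84.5 6 1.433
python3 - <<'E'
from cell import eyes,env
import cv2
for n,(x,y,w,h) in(("scene",(200,180,150,120)),):
    p=eyes.read_camera(n); cv2.imwrite(f"pics/{n}14.png",cv2.resize(p["image"][y:y+h,x:x+w,::-1],None,fx=5,fy=5))
E
```

```text
t 18.55 pos [465.8 -85.8  31. ] rpy [-3.124  0.004  1.433] open 0.998 F [0.8 0.3 0.1]
shift tool [ 1.2 -1.3 25. ] turn -0.0 rows>= 1
```

View pics/scene14.png

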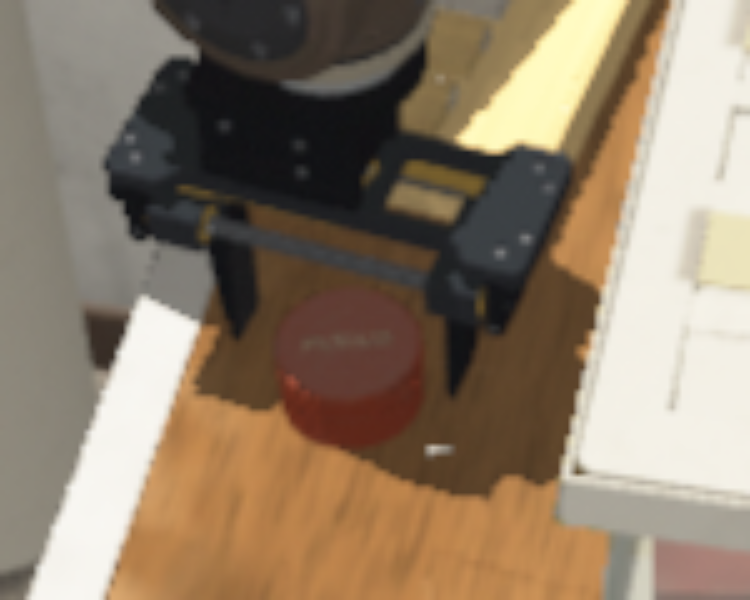

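Request:
send_rows(plan="1 -1 8 0 95; 0 0 8 0 95; 0 0 7 0 95; 0 0 1 0 95; 0 0 0 0 55; 0 0 0 0 55; 0 0 0 0 55; 0 0 0 0 55")

```text
t: 19.4
eef_pos: [464.9, -84.7, 5.7]
tcp_rot: [-3.125, 0.004, 1.433]
ft_force: [0.2, 0.7, -0.1]
opening: 0.717
```

Request:
send_rows(plan="0 0 0 0 45; 0 0 0 0 45")

```text
t: 19.6
eef_pos: [465.0, -84.7, 5.9]
tcp_rot: [-3.126, 0.004, 1.433]
ft_force: [-0.6, -0.5, -1.5]
opening: 0.664
```

Request:
send_rows(plan="0 0 0 0 45; 0 0 0 0 45")

```text
t: 19.8
eef_pos: [464.9, -84.7, 5.9]
tcp_rot: [-3.126, 0.004, 1.433]
ft_force: [-0.8, -0.4, -2.4]
opening: 0.663
```

Run:
```python
from cell import eyes,env
import cv2
for n,(x,y,w,h) in(("scene",(200,180,150,120)),):
    p=eyes.read_camera(n); cv2.imwrite(f"pics/{n}15.png",cv2.resize(p["image"][y:y+h,x:x+w,::-1],None,fx=5,fy=5))
```

```text
(no output)
```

View pics/scene15.png

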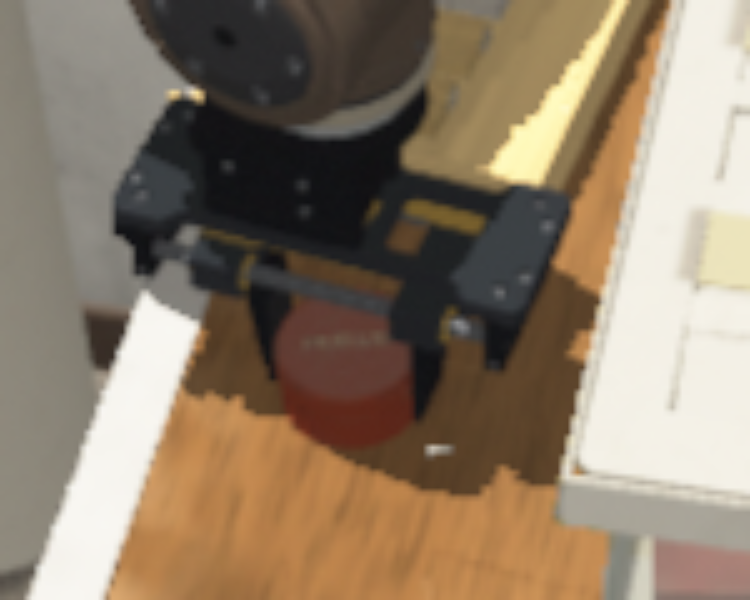

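Request:
send_rows(plan="0 0 -10 0 45; 0 0 -30 0 45; 0 0 -40 0 45; 0 0 -40 0 45; 0 0 -10 0 45; 0 0 0 0 45")

```text
t: 20.45
eef_pos: [466.4, -84.2, 143.4]
tcp_rot: [-3.124, 0.004, 1.433]
ft_force: [-0.1, 0.6, -2.4]
opening: 0.665
```

```bash
python3 go.py 472 236.5 135 1.433;  python3 - <<'E'
from cell import eyes,env
import cv2
for n,(x,y,w,h) in(("scene",(200,140,150,120)),("top",(250,220,160,120))):
    p=eyes.read_camera(n); cv2.imwrite(f"pics/{n}16.png",cv2.resize(p["image"][y:y+h,x:x+w,::-1],None,fx=5,fy=5))
E
```

```text
t 20.45 pos [466.4 -84.2 143.4] rpy [-3.124  0.004  1.433] open 0.665 F [-0.1  0.6 -2.4]
shift tool [318.4 -38.4   7.9] turn -0.0 rows>= 7
```

View pics/scene16.png

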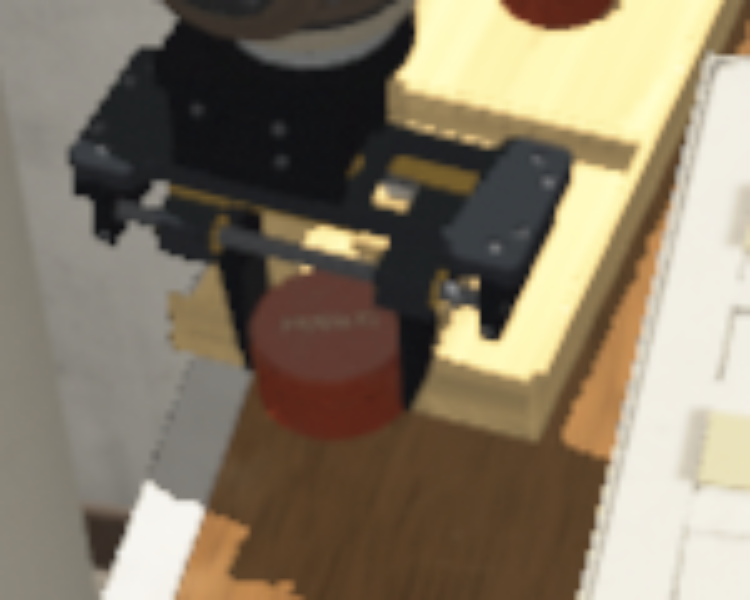

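View pics/top16.png

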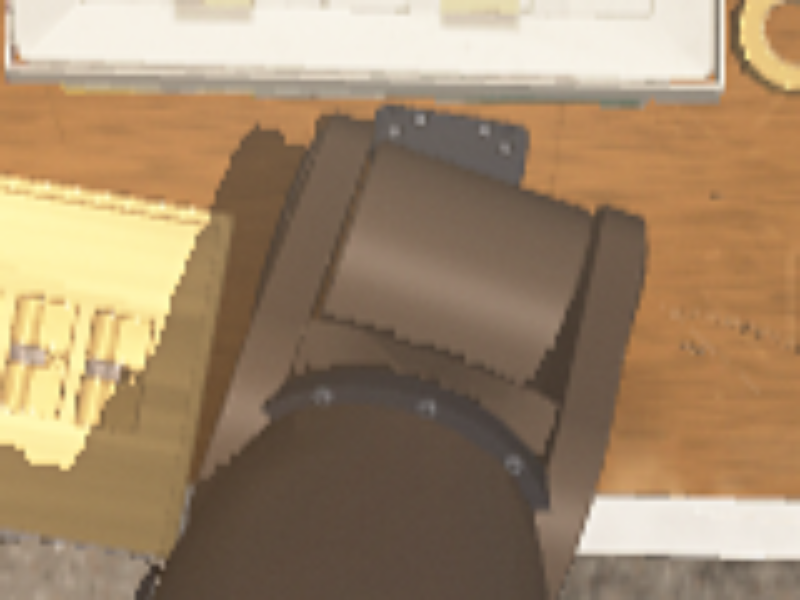

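Run:
```python
from cell import eyes,env
from h import *
from scipy.optimize import minimize
s=env.state(); p=eyes.read_camera("scene"); im=p["image"].astype(float)
x,y,z=s["eef_pos"]; zb=z-5.8
# visible outline extremes: bottom of the tin & left edge
hsv=cv2.cvtColor(p["image"],cv2.COLOR_RGB2HSV)
m=((hsv[...,0]<9)|(hsv[...,0]>172))&(hsv[...,1]>90)&(im[...,1]/(im[...,0]+1)<.68)
m2=np.zeros_like(m); m2[190:232,245:285]=m[190:232,245:285]; m2=m2&(im.sum(2)>60)
print(m2.sum())
cv2.imwrite("pics/m.png",cv2.resize((m2[140:260,200:350]*255).astype(np.uint8),None,fx=4,fy=4))
# bottom contour per column compare w/ model bottom contour
cols=range(256,278)
obs=np.array([np.nonzero(m2[:,c])[0].max()+1 for c in cols])
def bot(v):
    S=sil(p,cylpts(v[0],v[1],zb,33,36)); return np.array([ (S[:,c]).sum() and (np.nonzero(S[:,c]>0)[0].min()+0) + S[:,c].sum() for c in cols])
for dy in(-15,-10,-5,0,5):
    print(dy,np.round(bot([x,y+dy])-obs,1))
```

```text
775
-15 [7.4 8.1 6.7 7.4 7.7 7.1 7.3 7.5 7.5 7.5 7.5 7.  6.8 6.4 5.9 6.3 6.5 5.7
 6.6 5.5 5.1 5.5]
-10 [5.7 5.6 5.2 5.9 5.4 4.8 5.  5.2 5.5 5.5 5.4 5.1 4.9 4.6 4.1 4.6 4.9 4.1
 5.2 4.1 3.8 4.2]
-5 [3.2 4.  2.8 3.4 3.9 3.5 2.9 3.  3.2 3.3 3.3 3.2 2.9 2.7 3.3 2.9 3.2 2.6
 3.6 2.6 2.6 2.2]
0 [1.4 1.4 1.1 1.  1.6 1.1 1.4 1.8 2.  1.2 1.3 1.3 1.8 1.7 1.4 0.9 1.4 0.7
 1.9 1.1 1.1 0.9]
5 [-1.5 -0.4 -1.4 -0.6  0.1 -1.3 -0.9 -0.5 -0.3 -0.1  0.   0.  -0.3 -0.3
 -0.6 -0.9 -0.4  0.   0.3 -0.6 -0.4 -0.5]
```

View pics/m.png

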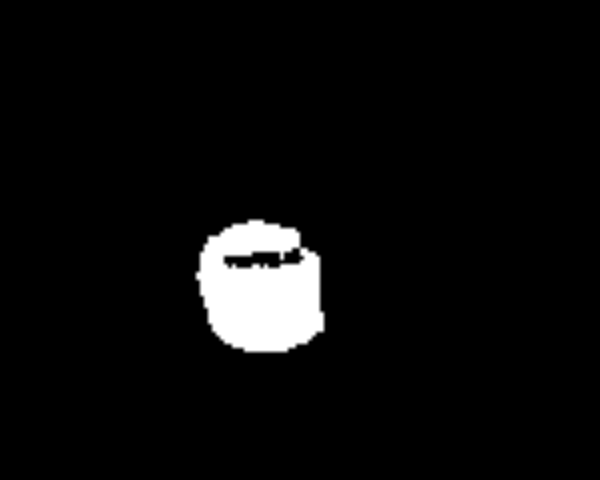

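Request:
send_rows(plan="43 -5.5 0 0 45; 43 -5.5 0 0 45; 43 -5.5 0 0 45; 43 -5.5 0 0 45; 43 -5.5 0 0 45; 43 -5.5 0 0 45; 43 -5.5 0 0 45; 0 0 0 0 45")

```text
t: 21.4
eef_pos: [466.2, 229.0, 130.6]
tcp_rot: [-3.104, 0.007, 1.427]
ft_force: [0.1, -0.3, -1.6]
opening: 0.662
```

```bash
python3 go.py 472 235 110 1.433
```

```text
t 21.4 pos [466.2 229.  130.6] rpy [-3.104  0.007  1.427] open 0.662 F [ 0.1 -0.3 -1.6]
shift tool [ 6.9  5.6 20.4] turn -0.006 rows>= 1
```

Request:
send_rows(plan="6 5 10 -0.006 45; 1 0 20 0 45; 0 0 20 0 45; 0 0 15 0 45; 0 0 5 0 45; 0 0 0 0 45")

```text
t: 22.0
eef_pos: [468.7, 232.2, 50.3]
tcp_rot: [-3.095, 0.012, 1.432]
ft_force: [0.5, 0.7, -1.9]
opening: 0.664
```

```bash
python3 go.py 472 235.5 31 1.433;  python3 - <<'E'
from cell import eyes,env
import cv2
for n,(x,y,w,h) in(("scene",(220,80,150,120)),):
    p=eyes.read_camera(n); cv2.imwrite(f"pics/{n}17.png",cv2.resize(p["image"][y:y+h,x:x+w,::-1],None,fx=5,fy=5))
E
```

```text
t 22.0 pos [468.7 232.2  50.3] rpy [-3.095  0.012  1.432] open 0.664 F [ 0.5  0.7 -1.9]
shift tool [ 3.9  3.7 19.1] turn -0.001 rows>= 1
```

View pics/scene17.png

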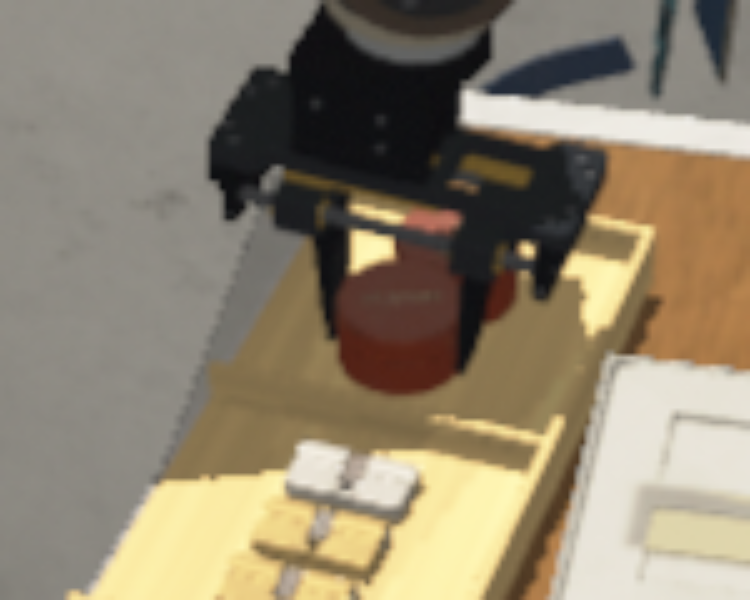

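Request:
send_rows(plan="4 4 6 0 45; 0 0 6 0 45; 0 0 4 0 45; 0 0 0 0 45")

```text
t: 22.45
eef_pos: [474.2, 235.7, 34.5]
tcp_rot: [-3.098, 0.01, 1.431]
ft_force: [-0.5, -0.3, -1.8]
opening: 0.667
```

```bash
python3 go.py 472 235.5 31.3 1.433
```

```text
t 22.45 pos [474.2 235.7  34.5] rpy [-3.098  0.01   1.431] open 0.667 F [-0.5 -0.3 -1.8]
shift tool [-0.5 -2.   3.3] turn -0.002 rows>= 1
```

Request:
send_rows(plan="0 -2 2 0 45; 0 0 1 0 45; 0 0 0 0 45")

```text
t: 22.75
eef_pos: [471.9, 236.1, 31.7]
tcp_rot: [-3.099, 0.01, 1.432]
ft_force: [-0.4, 0.7, -2.0]
opening: 0.663
```

Request:
send_rows(plan="0 0 0.5 0 45; 0 0 0.5 0 45; 0 0 0 0 45")

```text
t: 23.05
eef_pos: [471.9, 236.2, 30.9]
tcp_rot: [-3.099, 0.01, 1.432]
ft_force: [0.2, -0.3, -1.2]
opening: 0.661
```

Request:
send_rows(plan="0 0 0 0 92; 0 0 0 0 92; 0 0 0 0 92; 0 0 0 0 92")

```text
t: 23.45
eef_pos: [472.2, 236.3, 31.3]
tcp_rot: [-3.1, 0.009, 1.432]
ft_force: [-0.1, -0.1, 0.2]
opening: 0.933
```

Request:
send_rows(plan="0 0 -15 0 92; 0 0 -30 0 92; 0 0 -40 0 92; 0 0 -40 0 92; -40 6 0 0 92; -40 6 0 0 92; -40 6 0 0 92; -40 6 0 0 92")

```text
t: 24.25
eef_pos: [479.7, 73.9, 162.5]
tcp_rot: [-3.103, 0.01, 1.439]
ft_force: [0.0, -0.0, -0.1]
opening: 0.968
```

Request:
send_rows(plan="-40 6 0 0 92; -40 6 0 0 92; -40 6 0 0 92; -40 6 0 0 92; -40 6 0 0 92; -40 6 0 0 92; 0 0 0 0 92")

```text
t: 24.95
eef_pos: [482.6, -182.8, 164.7]
tcp_rot: [-3.106, 0.011, 1.436]
ft_force: [-0.6, 0.4, 0.5]
opening: 0.972
```

```bash
cat > chk.py <<'E'
from cell import eyes,env,regions_of
import cv2,pickle
o={}
for n,(x,y,w,h) in(("scene",(220,100,150,120)),("top",(150,220,160,120))):
    p=eyes.read_camera(n); o[n]=p; cv2.imwrite(f"pics/{n}18.png",cv2.resize(p["image"][y:y+h,x:x+w,::-1],None,fx=5,fy=5))
    for t in("cylinder_1","tin_1"):
        r=regions_of(t,p); o[n+t]=r; print(n,t,[([round(float(q),1) for q in b["bbox"]],round(b["confidence"],2)) for b in r])
pickle.dump(o,open("o18.pkl","wb")); print(env.state()["t"])
E
python3 chk.py
```

```text
scene cylinder_1 [([215.6, 374.7, 18.9, 13.1], 0.75), ([281.9, 167.0, 22.8, 15.3], 0.61)]
scene tin_1 [([289.0, 137.1, 25.5, 22.5], 0.59)]
top cylinder_1 [([437.4, 290.8, 26.9, 12.4], 0.81), ([248.8, 278.2, 18.0, 24.7], 0.7)]
top tin_1 [([195.4, 271.7, 25.4, 24.4], 0.55)]
25.25
```

View pics/top18.png

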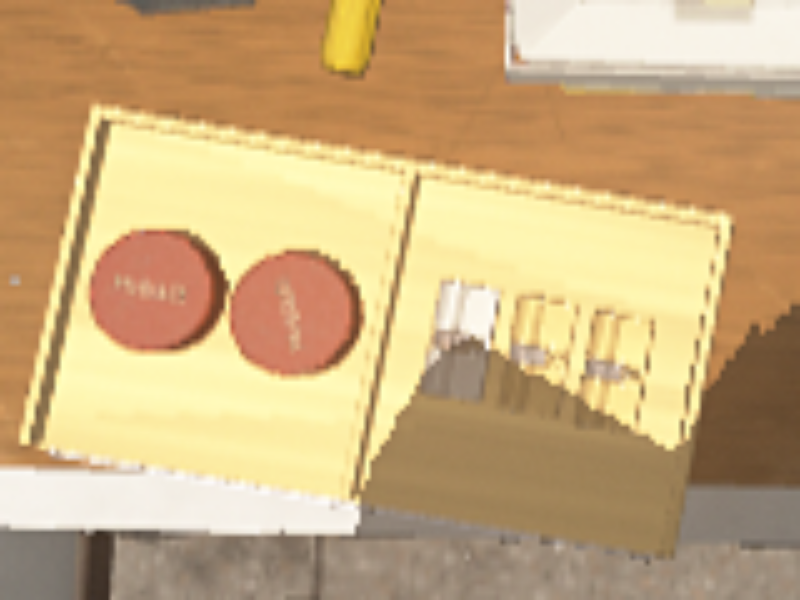

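View pics/scene18.png

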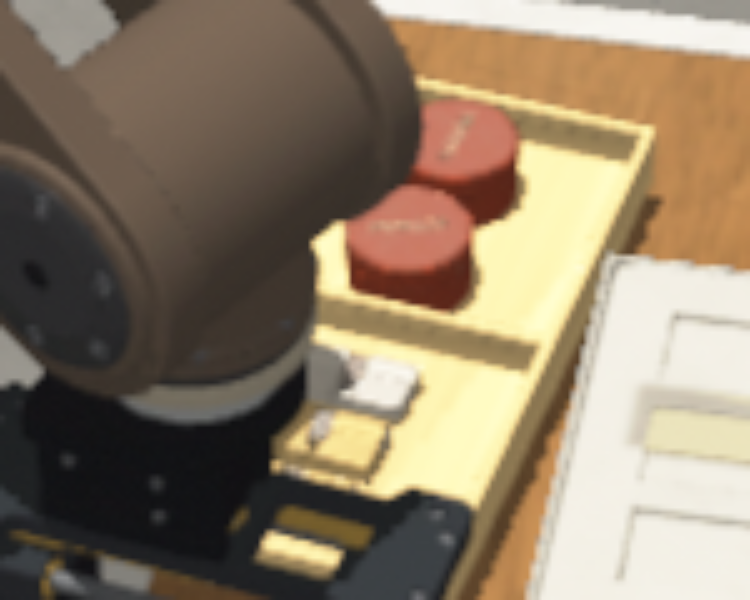

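Run:
```python
from h import *; import pickle
o=pickle.load(open("o18.pkl","rb")); p=o["top"]
def px(a): return np.array(a)/5.+[150,220]
ang=-.1415; c,s=np.cos(ang),np.sin(ang)
def loc(w): return (w-[464.5,189.5])@np.array([[c,-s],[s,c]])
t=onz(p,px([[151,291],[291,313]]),60); print("tins",t,loc(t),np.hypot(*(t[0]-t[1])))
# cylinder outline corner means (TL,TR,BR,BL)
q=np.array([[[440,279],[499,289],[485,401],[425,390]],[[517,294],[579,303],[562,420],[500,408]],[[594,311],[655,320],[638,434],[577,423]]])
w=onz(p,px(q.mean(1)),33); print("cyl",w,loc(w),np.hypot(*np.diff(w,axis=0).T))
```

```text
tins [[479.88634154 306.58456162]
 [470.29510865 233.05992541]] [[ -1.27967067 118.08427718]
 [ -0.40599158  43.94184289]] 74.14758173781487
cyl [[459.69796197 146.89088979]
 [451.98523739 105.40126015]
 [444.66764014  64.36847375]] [[   1.25504519  -42.86047951]
 [  -0.52938394  -85.02315614]
 [  -1.98706262 -126.6778313 ]] [42.20042047 41.68017262]
```

Run:
```python
from cell import env,job_done
s=env.state(); print(s["t"],s["ft_force"]); print(job_done())
```

```text
25.25 [ 0.28547714 -0.35593096  0.07267856]
the job is handed in; nothing more can be done
None
```

I put the brass and white cylinders and the round tin away on the shelf and handed the job in at t ≈ 25 s of the 72 s allowed. I left the purple look-alike alone.

Last checks, measured from the top camera (good to a few mm) with the arm clear and the wrist force near zero:
- **Cylinders:** neighbours are about 42 mm apart centre to centre. They sit within about 2 mm of the row line, parallel and flat.
- **Tins:** they are about 74 mm apart, within about 1.5 mm of the row line, and upright.
- **Pieces already on the shelf:** they showed no visible shift.

- **Grip and tilt:** the tin gripped at 63 mm instead of 66 mm, and the tool was tilted about 0.04 rad when it let go. The tin still stood upright afterwards in both pictures.
- **Camera disagreement:** the two cameras disagreed by up to 6 mm at the start. The final figures rest on the top view, because the arm partly hid the cylinders in the scene view.
- **Not checked:** I did not re-measure the padlock, tape roll, screwdriver and carton at the end. The forces read stayed under 4 N throughout.

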